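# Put the carved plaques in the flattening press

## Robot

A 6-joint arm with a two-finger parallel gripper is mounted at the origin on the work surface. World frame = base frame: x ahead of the robot, y to its left, z up, the work surface at z = 0. Lengths are in m, angles in rad, forces in N, time in s.
With the tool pointing down it reaches from about 0.225 to 0.725 m from the base axis. Payload 3.1 kg.
Tool frame: the origin (TCP) lies at the very end of the fingers, on their centre line; the grasp point (between the pads) lies ctrl.grip_depth behind it (ctrl.grip_depth is the distance from the TCP to the grasp point, in m); y points along the fingers, z is the direction in which the jaws open and shut, and the axes are right-handed (so a half turn about y gives the same grasp; the last joint's range is limited). The gripper opens to 85 mm and grips with 20 to 120 N. Pads are 22 mm wide; open, the fingers measure 114 mm over their backs; the gripper's body (76 mm by 85 mm) begins 54 mm behind the grasp point. The pads swing forward as they close: fully open they stand 13 mm farther back than shut.
Start: joints at [-1.39, 0.048, 0.099, 1.622, 0, 1.443], TCP at [0.16, -0.5, 0.202] pointing down, gripper open.
Joint ranges: [-2.91, 2.91], [-0.99, 1.94], [-1.21, 1.42], [-2.12, 2.29], [-1.49, 1.47], [-3.14, 3.14]. Speed limits (rad/s): [2.79, 2.79, 3.14, 3.14, 3.14, 3.14].

## Interface

Orientations are given as a unit quaternion [w, x, y, z].
In Python, from plant import ctrl, vision, finder gives the robot as it stands.
- The arm moves only by the tool step_arm, never from a script. Its argument "series" is a list of rows, each a list of 3 entries, a list of its own where there are three numbers: the finger opening in m, from 0 to 0.0854, then the shift along the tool's x, y, z in m, then the turn about the tool's y in degrees. In form: [[claw, [dx, dy, dz], twist], ...]. A call has 1 to 12 rows; each row is the pose to reach, as a shift and turn from the pose commanded when the call began, along the tool's axes at that moment; what a row does not reach only later rows make up. A row lasts 1/10 s, in which the tool goes at most 50 mm and 8.59 degrees, less where a joint would pass 70% of its speed; a pose out of reach is approached as far as the arm can. A call with a gripper value outside its range is refused whole. The fingers move at their own pace and stop on an object; "force" is the grip in N (left out, the last holds). Time passes only in rows, so rows that repeat a pose let the fingers close. It gives the time, the measured TCP pose, the force and the opening at its end, in the units of the state.
- ctrl.sense(): the state, without advancing time (a new reading comes with each control period).
- vision.camera(name): name is "scene" or "top" or "wrist"; returns (picture, depth): 420x560x3 uint8, red, green, blue; 420x560 float32, m along the optical axis (not along the pixel's ray), 0 where there is no reading.
- vision.camera_model(name): a dict with "intrinsics" (3x3 intrinsics, pixels), "R" (3x3) and "t" (3): a world point X has camera coordinates R X + t. Camera axes: x right, y down, z forward; pixel columns grow to the right and rows downward; lengths in m; the calibration is good to about 2 mm. A picture is of the moment at which its call begins: read the wrist's pose just before it. camera_model takes no time and is no camera call; for the wrist camera it gives the pose at the moment of the call.
- ctrl.job_done(): hands the job in, once; it reports no verdict.
Trained networks look in the newest picture that a camera, given by its name, has taken for a name from the list of things; names that differ only in an ending like _2 or _b are one class to them, and where a whole thing is asked for, a point or a joint stands for the part that bears it (a point fixed in the world has none). Each returns a list of dicts, best first, with "score" (0 to 1); they miss things now and then, are a little off and sometimes report something else, mostly with a low value. They report only what shows in the picture. A call takes as long as a camera call. They do not tell look-alikes from the thing itself.
- finder.silhouettes(query, camera): "mask" (420x560 bool, what is visible of it) and "rect" ([left, top, right, bottom] in pixels, round what is visible of it).
- finder.place_of(query, camera): "point" ([row, column] in pixels: a listed point, or the origin of a listed thing).
The state is a dict: "time": time; "joints": joint angles; "joint_vel": joint speeds; "joint_efforts": joint torques, N m; "tool_pos": TCP position; "tool_rot": TCP orientation; "ft_force": force on the tool from outside, world axes, zero at the start; "moment": the same for the moment, N m; "gripper_width": finger opening in m.
Only numpy, scipy, OpenCV 4.12 (cv2) and the standard library are available. Lean on these libraries where they do the work, as an engineer would, in place of code of your own. Each camera call takes 0.05 s, during which the arm holds its last target.

## Task

Press the carved plaques flat: stack every plaque on the bench, lying flat, in the press between its corner angles, then lay on top the one packing board that fills the stack up to just under the lid (no more than a couple of millimetres of slack; how many plaques there are decides which board). Then shut the lid fully and, only once it is shut, swing the hold-down arm all the way down over it. Leave the tools and other things on the bench where they stand.

Things in the scene. Friction and masses are not known exactly. Their poses are not given: they have to be found in the camera images.
- press: Flattening press, fixed to the bench: wooden base 200 x 130 x 15 mm with four aluminium corner angles around the stack. Origin: centre of the base's underside; z up; x points from the clamp to the lid's hinge. The stack stands centred, its pieces' long side along x; its floor is 15 mm above the underside.
- stack_floor (a point): centre of the stack's floor in the press. The corner angles leave 110 x 70 mm for pieces of 100 x 60 mm, end 66 mm above the floor, and leave the long sides open over 72 mm for the fingers. The underside of the shut lid is 71.5 mm above this floor; a full stack is 70 mm high
- press_lid (a joint): Hinged wooden pressure lid of the press, 160 mm from hinge to free edge, 110 mm wide, 15 mm thick (mid-plane through the hinge axis, which lies along the press's y at x = 85, z = 94 mm in the press frame). 0 = shut (level), grows as it opens upward, up to 1.9 rad; it stays where it is left, about 3 to 5 N at the free edge moves it
- lid_edge (a point): middle of the lid's free edge, on its outer (top when shut) face, 160 mm from the hinge axis
- clamp_arm (a joint): Steel hold-down arm of the press with a black rubber sleeve (22 mm thick), 95 mm long, 16 mm wide, 10 mm thick, pivoting on an axis along the press's y at x = -105, z = 112.5 mm in the press frame; 0 = down, lying level over the lid pointing to the press's +x; grows as it is raised, upright at 1.57 rad, up to 2.1 rad; it stays where it is left, about 3 N at its end moves it
- clamp_tip (a point): free end of the hold-down arm, on its mid-line, 95 mm from the pivot
- plaque0: Carved plaque of dark wood with gilt leaves on its face, 100 (x) x 60 (y) x 12 (z) mm, lying flat; origin at the centre of its underside. Three to five plaques are present; the absent ones read None
- plaque1: Carved plaque of dark wood with gilt leaves on its face, 100 (x) x 60 (y) x 12 (z) mm, lying flat; origin at the centre of its underside. Three to five plaques are present; the absent ones read None
- plaque2: Carved plaque of dark wood with gilt leaves on its face, 100 (x) x 60 (y) x 12 (z) mm, lying flat; origin at the centre of its underside. Three to five plaques are present; the absent ones read None
- plaque3: Carved plaque of dark wood with gilt leaves on its face, 100 (x) x 60 (y) x 12 (z) mm, lying flat; origin at the centre of its underside. Three to five plaques are present; the absent ones read None
- plaque4: Carved plaque of dark wood with gilt leaves on its face, 100 (x) x 60 (y) x 12 (z) mm, lying flat; origin at the centre of its underside. Three to five plaques are present; the absent ones read None
- board_thin: Plain plywood packing board, 100 (x) x 60 (y) x 10 (z) mm, lying flat; origin at the centre of its underside. The three boards, all present, differ only in thickness (10, 22, 34 mm)
- board_thin_top (a point): centre of the top face of board_thin, 10 mm above its origin
- board_mid: Plain plywood packing board, 100 (x) x 60 (y) x 22 (z) mm, lying flat; origin at the centre of its underside. The three boards, all present, differ only in thickness (10, 22, 34 mm)
- board_mid_top (a point): centre of the top face of board_mid, 22 mm above its origin
- board_thick: Plain plywood packing board, 100 (x) x 60 (y) x 34 (z) mm, lying flat; origin at the centre of its underside. The three boards, all present, differ only in thickness (10, 22, 34 mm)
- board_thick_top (a point): centre of the top face of board_thick, 34 mm above its origin
- mallet: Bystander: carver's mallet lying down, wooden handle and dark head, origin under the end of its handle
- gouge: Bystander: gouge lying down, wooden handle and steel blade, about 220 mm long, origin under its ferrule
- brush: Bystander: brush lying down, origin at its underside
- mug: Bystander: white mug, 85 mm high, origin at the centre of its underside
- glue: Bystander: white glue bottle, 140 mm high, origin at the centre of its underside
- wax: Bystander: small disc of wax, 24 mm across, 16 mm high, origin at the centre of its underside
- cork: Bystander: small cork block 24 x 26 x 20 mm, origin at the centre of its underside
There are look-alikes about, which are no part of the job. What is shaped like the plaque2 but red is not meant. What is shaped like the plaque0 but purple is not meant.

How it is judged:
By the outcome, as a careful person would: the job done as asked, in the order asked, and still so for the second after the job is handed in, with the robot touching nothing.
Of plaque0, plaque1, plaque2, plaque3, plaque4 only 3 to 5 are there at a start; the rules pass over those that are not, and their reading is None.
At some moment in a run one of plaque0, plaque1, plaque2, plaque3, plaque4, board_thin, board_mid, board_thick may be knocked a few centimetres aside while the robot is not near it.
Once in a run the grip may slacken for a moment while it holds something.
It also fails if it takes over 210 s, if anything falls off the work surface, if the arm or the gripper's body presses on something with over 40 N, if the wrist force passes 120 N, or if a joint passes its speed limit or range.

## Working session

There is one attempt and no reset: what is moved stays moved. The work goes in short steps, Python scripts to look and compute and a tool call to move; the robot and the scene stay as the last step left them, time stands still between calls to the robot, and variables do not carry over. Pictures are saved under pics/ and viewed, and the job is handed in when it is done.

Besides the shell and the picture viewer there is one more tool, called after "Emit:" by a JSON object that holds its "op" and its "data", one argument or row to a line. step_arm: Moves the arm, as the interface text tells. Its arguments: {"type":"object","properties":{"series":{"type":"array","items":{"type":"array"}},"force":{"type":"number"}},"required":["series"]}

```bash
ls; mkdir -p pics; python3 - <<'E'
from plant import ctrl, vision, finder
import cv2, numpy as np
s=ctrl.sense()
print({k:np.round(v,3).tolist() if v is not None else None for k,v in s.items()}, ctrl.grip_depth)
for n in ["scene","top","wrist"]:
    p,d=vision.camera(n)
    cv2.imwrite(f"pics/a_{n}.png",p[:,:,::-1])
    m=vision.camera_model(n); print(n,np.round(m["intrinsics"],1).tolist(),np.round(m["R"],3).tolist(),np.round(m["t"],3).tolist())
E
```

```text
pics
{'time': 0.0, 'joints': [-1.39, 0.049, 0.098, 1.622, 0.0, 1.443], 'joint_vel': [0.001, 0.001, 0.0, -0.001, 0.001, -0.0], 'joint_efforts': [0.001, -33.879, 32.001, 0.021, -0.0, 0.0], 'tool_pos': [0.159, -0.499, 0.201], 'tool_rot': [0.109, -0.109, 0.7, -0.698], 'ft_force': [-0.534, 0.058, 0.063], 'moment': [0.038, 0.021, -0.007], 'gripper_width': 0.085} 0.0187
scene [[481.8, 0.0, 282.9], [0.0, 481.8, 204.8], [0.0, 0.0, 1.0]] [[0.648, 0.762, 0.007], [0.623, -0.524, -0.581], [-0.439, 0.381, -0.814]] [-0.311, -0.249, 1.676]
top [[395.9, 0.0, 282.8], [0.0, 395.9, 212.1], [0.0, 0.0, 1.0]] [[-0.021, -1.0, 0.0], [-0.998, 0.021, -0.062], [0.062, -0.001, -0.998]] [-0.005, 0.484, 1.2]
wrist [[308.5, 0.0, 280.5], [0.0, 308.5, 204.9], [0.0, 0.0, 1.0]] [[0.304, -0.953, -0.003], [-0.913, -0.292, 0.284], [-0.271, -0.084, -0.959]] [-0.524, -0.036, 0.379]
```

View pics/a_top.png

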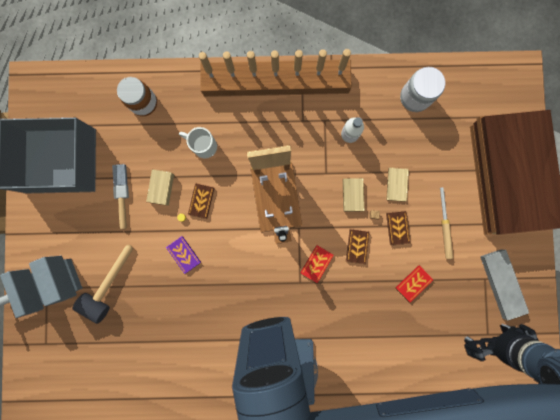

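View pics/a_scene.png

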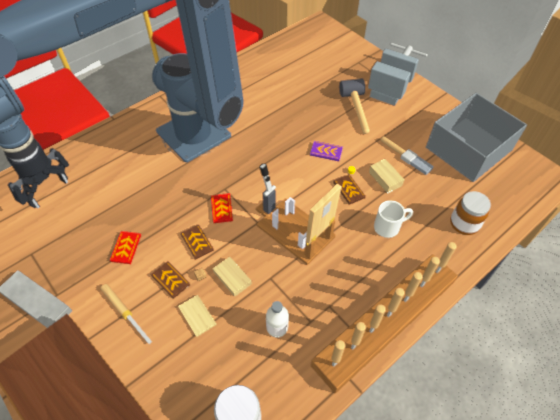

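View pics/a_wrist.png

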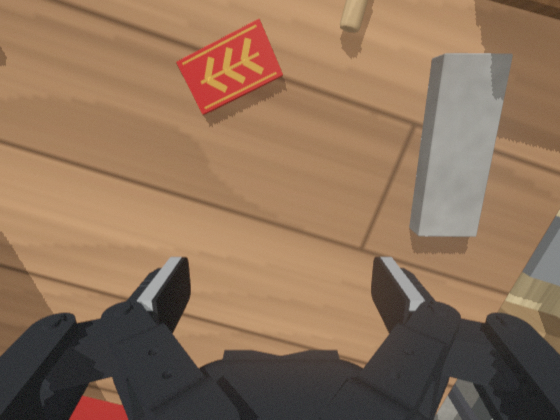

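```bash
cat > h.py <<'E'
from plant import ctrl, vision, finder
import cv2, numpy as np
def pts(d,m):
    v,u=np.indices(d.shape); K=m["intrinsics"]
    c=np.stack([(u-K[0,2])/K[0,0]*d,(v-K[1,2])/K[1,1]*d,d],-1)
    return (c-m["t"])@m["R"]
def snap(n,name=None):
    m=vision.camera_model(n); p,d=vision.camera(n)
    if name: cv2.imwrite(f"pics/{name}.png",p[:,:,::-1])
    return p,d,m,pts(d,m)
def rect(mask,P,zt=None):
    q=P[mask&(P[...,2]>-0.05)&np.isfinite(P[...,2])]
    zm=np.percentile(q[:,2],75) if zt is None else zt
    t=q[abs(q[:,2]-zm)<0.006]
    (cx,cy),(w,h),a=cv2.minAreaRect((t[:,:2]*1000).astype(np.float32))
    if w<h: a+=90; w,h=h,w
    a=(a+90)%180-90
    return np.round([cx/1000,cy/1000,np.median(t[:,2]),w/1000,h/1000,a],4),t
E
python3 - <<'E'
from h import *
for n in ["top","scene"]:
    p,d,m,P=snap(n)
    for q in ["plaque0","board_thick","board_mid","board_thin","press","press_lid","clamp_arm"]:
        for r in finder.silhouettes(q,n):
            if r["score"]<0.3: continue
            R,t=rect(r["mask"],P)
            c=p[r["mask"]].mean(0).round()
            print(n,q,round(r["score"],2),r["rect"],R,c)
    for q in ["stack_floor","lid_edge","clamp_tip","press","board_thick_top","board_mid_top","board_thin_top"]:
        for r in finder.place_of(q,n)[:2]:
            i,j=np.round(r["point"]).astype(int); print(n,q,round(r["score"],2),i,j,P[i,j].round(3))
E
```

```text
top plaque0 0.84 [300.7, 243.9, 333.2, 284.7] [ 3.2330e-01 -1.1400e-01  1.1700e-02  9.9800e-02  5.9800e-02 -3.1877e+01] [187.  75.  49.]
top plaque0 0.82 [188.5, 182.7, 212.5, 218.8] [ 5.2370e-01  2.3780e-01  1.1800e-02  9.9300e-02  6.0700e-02 -1.3635e+01] [129.  87.  48.]
top plaque0 0.8 [346.3, 229.5, 368.2, 262.0] [ 0.3725 -0.2411  0.0117  0.0954  0.0605 -8.9135] [130.  88.  48.]
top plaque0 0.64 [388.1, 212.1, 410.5, 247.0] [ 0.4279 -0.3673  0.0118  0.099   0.0605  4.1197] [127.  85.  47.]
top plaque0 0.61 [398.2, 267.1, 428.8, 303.8] [ 2.57000e-01 -4.10100e-01  1.16000e-02  1.00000e-01  6.08000e-02
 -4.85563e+01] [202.  76.  49.]
top plaque0 0.58 [171.3, 238.1, 200.2, 270.2] [3.60500e-01 2.93500e-01 1.11000e-02 9.87000e-02 5.82000e-02 3.50734e+01] [149.  90. 140.]
top board_thick 0.73 [146.9, 171.5, 172.2, 205.3] [ 0.5669  0.3611  0.0335  0.0999  0.0614 -9.9309] [194. 175. 128.]
top board_mid 0.87 [339.3, 177.4, 362.2, 211.8] [ 0.532  -0.2309  0.0216  0.0985  0.0598  0.4431] [200. 181. 132.]
top board_thin 0.87 [385.5, 168.3, 406.3, 203.2] [ 0.5624 -0.3705  0.0099  0.0998  0.061
[... 2881 characters left out ...]
m 0.69 [257.2, 161.9, 273.2, 189.1] [ 4.09200e-01 -1.40000e-02  1.97900e-01  2.07000e-02  1.93000e-02
  2.60197e+01] [125. 116. 106.]
scene stack_floor 0.56 231 296 [0.538 0.001 0.014]
scene lid_edge 0.68 200 327 [0.63  0.014 0.254]
scene clamp_tip 0.71 166 261 [ 0.404 -0.017  0.203]
scene clamp_tip 0.52 176 384 [0.573 0.34  0.035]
scene press 0.73 177 384 [0.576 0.337 0.036]
scene press 0.59 227 294 [0.525 0.004 0.016]
scene board_thick_top 0.79 172 386 [0.564 0.36  0.031]
scene board_mid_top 0.97 272 232 [ 0.53  -0.229  0.025]
scene board_mid_top 0.56 168 260 [ 0.406 -0.022  0.201]
scene board_thin_top 0.71 311 195 [ 0.551 -0.369  0.006]
scene board_thin_top 0.4 229 295 [0.531 0.003 0.014]
```

```bash
python3 - <<'E'
from h import *
for n,z in [("top",5),("scene",4)]:
    p,d,m,P=snap(n)
    x,y,Z=P[...,0],P[...,1],P[...,2]
    reg=(x>0.38)&(x<0.72)&(abs(y-0.01)<0.14)&(d>0)
    for lo,hi in [(0.011,0.019),(0.077,0.085)]:
        mk=reg&(Z>lo)&(Z<hi); mk8=cv2.morphologyEx(mk.astype(np.uint8),cv2.MORPH_OPEN,np.ones((2,2)))
        t=P[mk8>0]; 
        print(n,lo,len(t),cv2.minAreaRect((t[:,:2]*1000).astype(np.float32)))
        if lo>0.05:
            k,l,st,c=cv2.connectedComponentsWithStats(mk8)
            for i in range(1,k):
                print('  angle',st[i,4],P[l==i].mean(0).round(4),P[l==i].min(0).round(3),P[l==i].max(0).round(3))
    hi=reg&(Z>0.09)
    t=P[hi]; 
    k,l,st,c=cv2.connectedComponentsWithStats(hi.astype(np.uint8))
    for i in range(1,k):
        if st[i,4]>8: print('  high',st[i,4],P[l==i].mean(0).round(4),P[l==i].min(0).round(3),P[l==i].max(0).round(3))
    r=(slice(130,260),slice(220,340)) if n=="top" else (slice(150,280),slice(230,370))
    cv2.imwrite(f"pics/b_{n}.png",cv2.resize(p[r][:,:,::-1],None,fx=5,fy=4.6,interpolation=cv2.INTER_CUBIC))
E
```

```text
top 0.011 2090 ((505.91424560546875, -0.6832046508789062), (237.81626892089844, 130.103759765625), 7.719944953918457)
top 0.077 33 ((534.8602905273438, 2.5384178161621094), (123.3490219116211, 79.51138305664062), 7.6145501136779785)
  angle 8 [ 0.5928 -0.0225  0.0587] [ 0.588 -0.027  0.012] [ 0.601 -0.018  0.081]
  angle 6 [0.5834 0.0352 0.0697] [0.583 0.032 0.06 ] [0.584 0.039 0.081]
  angle 4 [ 0.583  -0.0284  0.0431] [ 0.578 -0.03   0.013] [ 0.589 -0.026  0.079]
  angle 4 [ 0.4859 -0.0412  0.0466] [ 0.482 -0.044  0.01 ] [ 0.49  -0.039  0.086]
  angle 4 [ 0.4771 -0.029   0.0471] [ 0.477 -0.031  0.017] [ 0.477 -0.027  0.079]
  angle 7 [0.4699 0.0316 0.0655] [0.469 0.028 0.023] [0.472 0.034 0.083]
  high 801 [0.6143 0.0172 0.2026] [ 0.6   -0.039  0.091] [0.634 0.074 0.258]
  high 163 [ 0.4193 -0.0096  0.1532] [ 0.397 -0.028  0.102] [0.439 0.011 0.209]
scene 0.011 1383 ((798.3519287109375, -185.2410888671875), (222.95602416992188, 880.9310913085938), 54.37601089477539)
scene 0.077 42 ((533.2250366210938, -22.021217346191406), (71.55927276611328, 194.92514038085938), 69.26606750488281)
  angle 11 [ 0.4377 -0.0153  0.0731] [ 0.435 -0.025  0.067] [ 0.441 -0.005  0.081]
  angle 4 [0.4718 0.0237 0.0723] [0.471 0.021 0.069] [0.472 0.026 0.078]
  angle 4 [0.4824 0.0337 0.0796] [0.48  0.031 0.074] [0.487 0.035 0.084]
  angle 4 [ 0.4781 -0.0238  0.0718] [ 0.476 -0.027  0.067] [ 0.48  -0.02   0.078]
  angle 6 [ 0.4861 -0.0398  0.0804] [ 0.482 -0.041  0.076] [ 0.489 -0.038  0.085]
  angle 9 [ 0.5911 -0.024   0.076 ] [ 0.589 -0.028  0.065] [ 0.594 -0.018  0.084]
  angle 4 [ 0.6339 -0.0245  0.0696] [ 0.633 -0.028  0.063] [ 0.635 -0.022  0.078]
  high 287 [ 0.4222 -0.014   0.1465] [ 0.393 -0.031  0.09 ] [0.439 0.008 0.21 ]
  high 1087 [0.6245 0.0078 0.1908] [ 0.607 -0.042  0.091] [0.636 0.071 0.259]
```

```bash
python3 -c "
import cv2,numpy as np
a=cv2.imread('pics/b_top.png');b=cv2.imread('pics/b_scene.png');h=560
f=lambda i:cv2.resize(i,(400,400))
cv2.imwrite('pics/b.png',np.hstack([f(a),f(b)]))"
```

```text
(no output)
```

View pics/b.png

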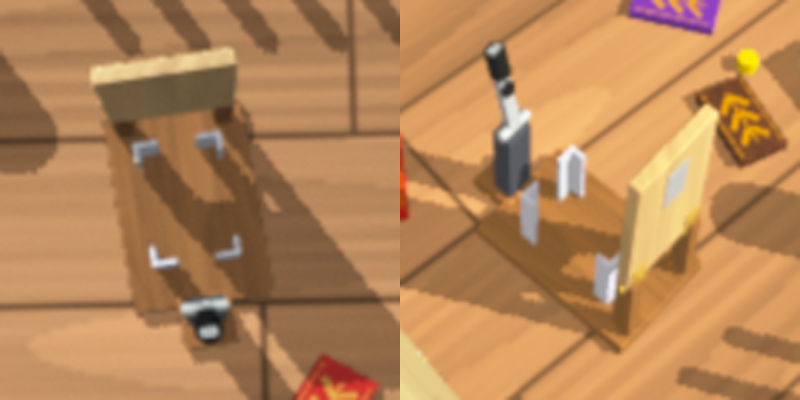

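```bash
cat >> h.py <<'E'
def proj(m,X):
    c=np.atleast_2d(X)@m["R"].T+m["t"]; K=m["intrinsics"]; q=c@K.T; return q[:,:2]/q[:,2:]
PC=np.array([0.534,0.003]); PY=np.radians(7.6)
def p2w(X,PC=PC,PY=PY):
    X=np.atleast_2d(X).astype(float); c,s=np.cos(PY),np.sin(PY)
    return np.c_[PC[0]+c*X[:,0]-s*X[:,1],PC[1]+s*X[:,0]+c*X[:,1],X[:,2]]
def overlay(p,m,r,f,out):
    u0,v0,u1,v1=r
    im=cv2.resize(p[v0:v1,u0:u1,::-1],None,fx=f,fy=f,interpolation=cv2.INTER_CUBIC).copy()
    R=lambda hx,hy,z:np.array([[-hx,-hy,z],[hx,-hy,z],[hx,hy,z],[-hx,hy,z]])
    for X,c in [(R(.1,.065,.015),(0,255,0)),(R(.055,.035,.081),(255,255,0)),(R(.055,.035,.015),(255,0,255))]:
        q=((proj(m,p2w(X))-[u0-.5,v0-.5])*f).astype(np.int32)
        cv2.polylines(im,[q],True,c,1)
    cv2.imwrite(out,im)
E
python3 - <<'E'
from h import *
p=cv2.imread("pics/a_top.png")[:,:,::-1]; overlay(p,vision.camera_model("top"),(225,135,325,255),4,"pics/o1.png")
p=cv2.imread("pics/a_scene.png")[:,:,::-1]; overlay(p,vision.camera_model("scene"),(245,155,345,275),4,"pics/o2.png")
cv2.imwrite("pics/o.png",np.hstack([cv2.imread("pics/o1.png"),cv2.imread("pics/o2.png")]))
E
```

```text
(no output)
```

View pics/o.png

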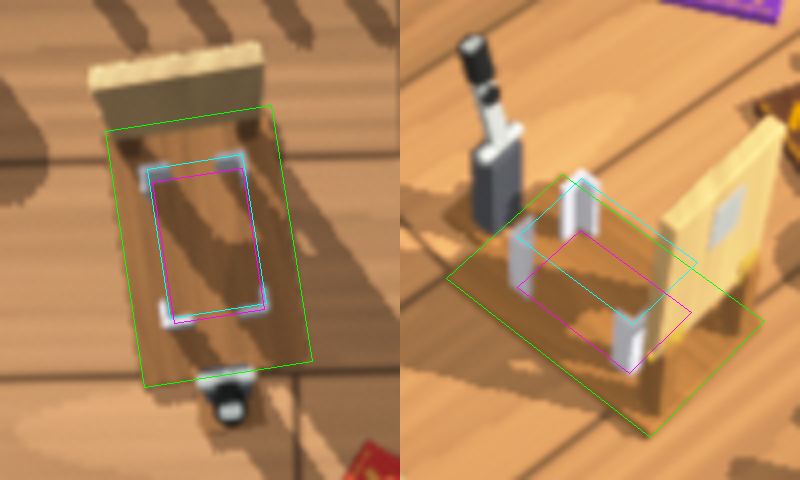

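```bash
cat >> h.py <<'E'
from scipy.spatial.transform import Rotation as Ro
def goto(x,y,z,yaw):
    s=ctrl.sense(); w,a,b,c=s["tool_rot"]; R=Ro.from_quat([a,b,c,w]).as_matrix()
    d=R.T@(np.array([x,y,z])-s["tool_pos"])
    az=np.degrees(np.arctan2(R[1,0],R[0,0])); t=-((yaw-az+180)%360-180)
    print("t",round(s["time"],2),"pos",np.round(s["tool_pos"],4),"az",round(az,2),"ydown",np.round(R[:,1],3),"F",np.round(s["ft_force"],1),"w",round(s["gripper_width"],4))
    print("shift",np.round(d,4),"twist",round(t,2))
def loc(dx,dy,yaw,x,y):  # offset along the long axis
    c,s=np.cos(np.radians(yaw)),np.sin(np.radians(yaw)); return x+c*dx-s*dy,y+s*dx+c*dy
E
python3 -c "
from h import *
goto(.428,-.368,.12,4.1)"
```

```text
t 1.75 pos [ 0.1595 -0.5002  0.2017] az -162.31 ydown [-0.  0. -1.] F [-0.9  0.5 -0.7] w 0.0856
shift [-0.2959  0.0817 -0.0443] twist -166.41
```

Emit:
{"op": "step_arm", "data": {
  "series": [
    [0.085,[-0.296,0,-0.044],-100],
    [0.085,[-0.296,0,-0.044],-100],
    [0.085,[-0.296,0,-0.044],-100],
    [0.085,[-0.296,0,-0.044],-100],
    [0.085,[-0.296,0,-0.044],-100],
    [0.085,[-0.296,0,-0.044],-100],
    [0.085,[-0.296,0.02,-0.044],-166.4],
    [0.085,[-0.296,0.04,-0.044],-166.4],
    [0.085,[-0.296,0.06,-0.044],-166.4],
    [0.085,[-0.296,0.06,-0.044],-166.4],
    [0.085,[-0.296,0.06,-0.044],-166.4],
    [0.085,[-0.296,0.06,-0.044],-166.4]
  ],
  "force": 40
}}

```text
time: 2.95
tool_pos: [0.428, -0.3681, 0.1413]
tool_rot: [0.616, -0.616, 0.347, -0.347]
ft_force: [-0.1, 0.3, -0.5]
gripper_width: 0.085
```

```bash
python3 -c "
from h import *
goto(.428,-.368,.12,4.1)"
```

```text
t 2.95 pos [ 0.428  -0.3681  0.1413] az -58.82 ydown [-0.001  0.001 -1.   ] F [-0.1  0.3 -0.5] w 0.085
shift [-0.      0.0213  0.    ] twist -62.92
```

Emit:
{"op": "step_arm", "data": {
  "series": [
    [0.085,[0,0,0],-63],
    [0.085,[0,0,0],-63],
    [0.085,[0,0,0],-63],
    [0.085,[0,0.02,0],-63],
    [0.085,[0,0.04,0],-63],
    [0.085,[0,0.06,0],-63],
    [0.085,[0,0.08,0],-63],
    [0.085,[0,0.08,0],-63],
    [0.085,[0,0.08,0],-63],
    [0.085,[0,0.08,0],-63]
  ]
}}

```text
time: 3.95
tool_pos: [0.4284, -0.3685, 0.062]
tool_rot: [-0.707, 0.707, 0.023, -0.023]
ft_force: [-0.5, -0.7, 0.0]
gripper_width: 0.0849
```

```bash
python3 -c "
from h import *
p,d,m,P=snap('wrist','w1')
goto(.428,-.368,0.0,4.1)
snap('scene','s1')
p,d,m,P=snap('top')
for r in finder.silhouettes('plaque0','top'): print(r['score'],rect(r['mask'],P)[0])
"
```

```text
t 4.0 pos [ 0.4286 -0.3688  0.0624] az 3.77 ydown [ 0.001 -0.001 -1.   ] F [ 0.9 -0.4 -0.2] w 0.085
shift [-0.0006  0.0624  0.0009] twist -0.33
0.93 [ 0.3727 -0.2405  0.0118  0.0972  0.06   -9.0507]
0.91 [ 5.23600e-01  2.39000e-01  1.16000e-02  9.86000e-02  6.10000e-02
 -1.46542e+01]
0.85 [ 0.4278 -0.3663  0.0117  0.0991  0.0618  4.397 ]
0.65 [ 3.23100e-01 -1.14300e-01  1.15000e-02  9.95000e-02  6.02000e-02
 -3.18077e+01]
0.25 [ 0.5319 -0.2314  0.0218  0.0986  0.0608  0.2592]
```

View pics/w1.png

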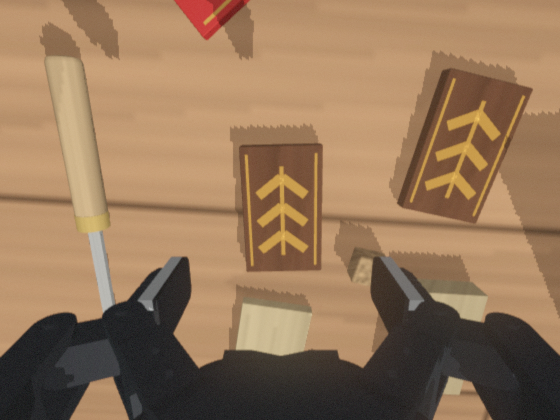

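View pics/s1.png

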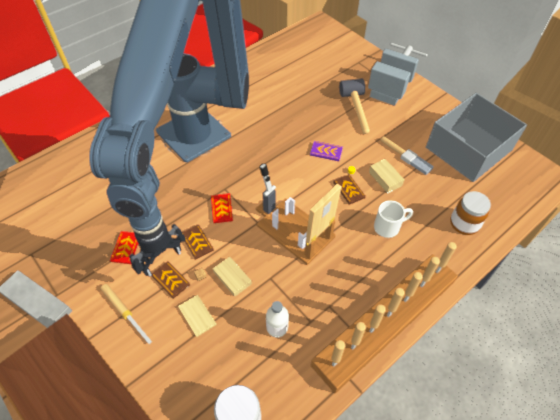

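Emit:
{"op": "step_arm", "data": {
  "series": [
    [0.074,[-0.0005,0.03,0.001],-0.4],
    [0.074,[-0.0005,0.045,0.001],-0.4],
    [0.074,[-0.0005,0.055,0.001],-0.4],
    [0.074,[-0.0005,0.061,0.001],-0.4],
    [0.074,[-0.0005,0.061,0.001],-0.4]
  ]
}}

```text
time: 4.65
tool_pos: [0.4271, -0.3668, -0.0002]
tool_rot: [0.707, -0.706, -0.026, 0.026]
ft_force: [0.3, 0.1, 0.0]
gripper_width: 0.0736
```

```bash
python3 -c "
from h import *
p,d,m,P=snap('wrist','w2')
goto(.428,-.368,0.0,4.1)
print(P[262:300:6,185].round(3),P[262:300:6,180].round(3))
"
```

```text
t 4.7 pos [ 0.4276 -0.3673  0.0007] az 4.22 ydown [-0.  0. -1.] F [ 0.3  0.1 -0.1] w 0.0739
shift [ 0.0004  0.0007 -0.0007] twist 0.12
[[ 0.42  -0.408  0.052]
 [ 0.42  -0.407  0.057]
 [ 0.42  -0.406  0.061]
 [ 0.42  -0.404  0.066]
 [ 0.423 -0.404  0.066]
 [ 0.425 -0.404  0.067]
 [ 0.427 -0.404  0.067]] [[ 0.42  -0.41   0.052]
 [ 0.419 -0.409  0.058]
 [ 0.42  -0.407  0.062]
 [ 0.42  -0.406  0.066]
 [ 0.42  -0.405  0.07 ]
 [ 0.421 -0.404  0.072]
 [ 0.423 -0.404  0.073]]
```

View pics/w2.png

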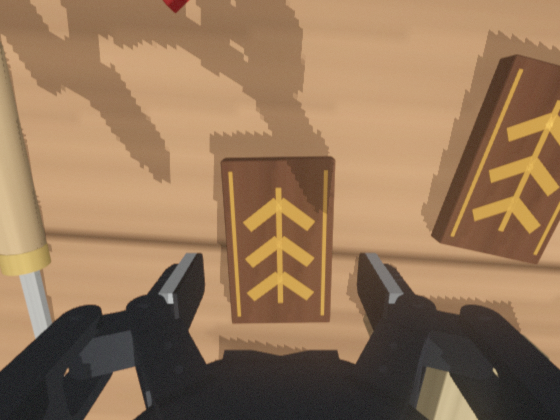

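```bash
python3 -c "
from h import *
p,d,m,P=snap('wrist')
for c in range(186,208,3): print(c,[ (r,P[r,c].round(3).tolist()) for r in range(250,304,12)])
"
```

```text
186 [(250, [0.44, -0.424, 0.0]), (262, [0.42, -0.408, 0.053]), (274, [0.42, -0.405, 0.063]), (286, [0.424, -0.405, 0.065]), (298, [0.428, -0.404, 0.067])]
189 [(250, [0.44, -0.422, -0.001]), (262, [0.421, -0.408, 0.051]), (274, [0.421, -0.405, 0.06]), (286, [0.426, -0.405, 0.062]), (298, [0.43, -0.404, 0.064])]
192 [(250, [0.44, -0.421, -0.001]), (262, [0.42, -0.406, 0.052]), (274, [0.423, -0.405, 0.057]), (286, [0.428, -0.404, 0.058]), (298, [0.433, -0.404, 0.06])]
195 [(250, [0.44, -0.419, -0.0]), (262, [0.421, -0.405, 0.05]), (274, [0.426, -0.405, 0.052]), (286, [0.431, -0.404, 0.054]), (298, [0.436, -0.404, 0.055])]
198 [(250, [0.44, -0.417, -0.001]), (262, [0.423, -0.405, 0.046]), (274, [0.428, -0.405, 0.048]), (286, [0.433, -0.404, 0.05]), (298, [0.438, -0.404, 0.052])]
201 [(250, [0.439, -0.415, -0.0]), (262, [0.425, -0.405, 0.042]), (274, [0.43, -0.404, 0.044]), (286, [0.436, -0.404, 0.045]), (298, [0.441, -0.403, 0.047])]
204 [(250, [0.439, -0.413, -0.0]), (262, [0.448, -0.413, -0.001]), (274, [0.434, -0.404, 0.038]), (286, [0.439, -0.404, 0.04]), (298, [0.473, -0.413, -0.0])]
207 [(250, [0.439, -0.412, -0.001]), (262, [0.448, -0.411, -0.001]), (274, [0.456, -0.411, -0.001]), (286, [0.464, -0.411, -0.0]), (298, [0.473, -0.411, -0.0])]
```

```bash
python3 -c "
from h import *
p,d,m,P=snap('scene')
q=proj(m,[[.4276,-.3673,0]])[0].astype(int);print(q)
c=p[q[1]-90:q[1]+50,q[0]-80:q[0]+80,::-1]
cv2.imwrite('pics/s2.png',cv2.resize(c,None,fx=5,fy=4.2,interpolation=cv2.INTER_CUBIC))
"
```

```text
[170 279]
```

View pics/s2.png

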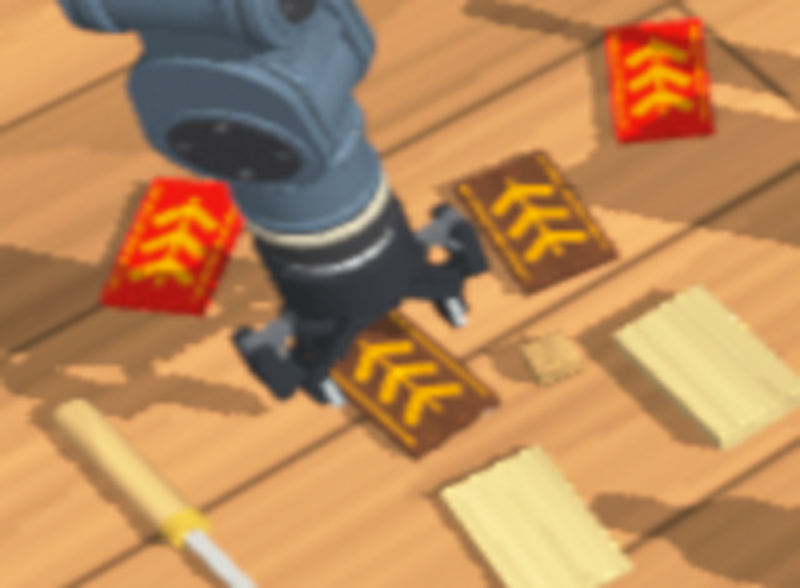

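```bash
python3 -c "
from h import *
m=vision.camera_model('scene')
for z in [0,.01,.036]: 
  for X in [[.417,-.404,z],[.439,-.404,z]]:
    q=proj(m,[X])[0]; print(X,q.round(1),((q-[90,189])*[5,4.2]).round())
m=vision.camera_model('wrist')
print(-m['R'].T@m['t'])
for z in [0,.01,.036]: print(z,proj(m,[[.417,-.404,z],[.439,-.404,z]]).round(1).tolist())
"
```

```text
[0.417, -0.404, 0] [157.6 284.8] [338. 402.]
[0.439, -0.404, 0] [161.9 290.3] [359. 426.]
[0.417, -0.404, 0.01] [156.9 283.2] [334. 396.]
[0.439, -0.404, 0.01] [161.1 288.8] [356. 419.]
[0.417, -0.404, 0.036] [154.9 278.9] [324. 378.]
[0.439, -0.404, 0.036] [159.2 284.5] [346. 401.]
[ 0.35690653 -0.37311655  0.17330056]
0 [[221.1, 215.1], [220.4, 249.2]]
0.01 [[217.8, 220.8], [217.2, 256.4]]
0.036 [[207.2, 238.8], [207.0, 279.5]]
```

Emit:
{"op": "step_arm", "data": {
  "series": [
    [0.055,[0,0,0],0],
    [0.055,[0,0,0],0],
    [0.055,[0,0,0],0],
    [0.055,[0,0,0],0],
    [0.055,[0,0,0],0]
  ],
  "force": 30
}}

```text
time: 5.3
tool_pos: [0.4276, -0.3673, 0.0008]
tool_rot: [-0.707, 0.707, 0.026, -0.026]
ft_force: [-0.2, -0.2, -0.1]
gripper_width: 0.0549
```

```bash
python3 -c "
from h import *
p,d,m,P=snap('wrist','w3')
goto(.428,-.368,0.0,4.1)
"
```

```text
t 5.35 pos [ 0.4276 -0.3673  0.0007] az 4.23 ydown [ 0. -0. -1.] F [-0.2 -0.   0.1] w 0.0551
shift [ 0.0003  0.0007 -0.0007] twist 0.13
```

View pics/w3.png

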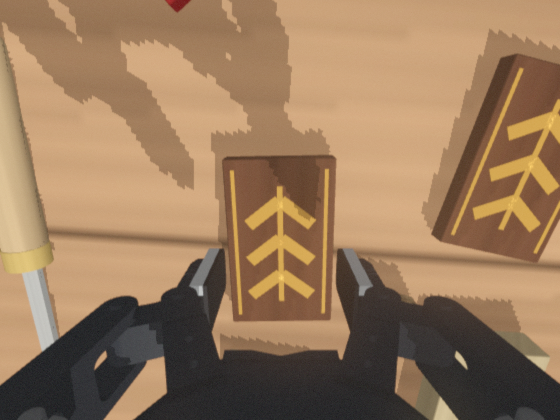

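Emit:
{"op": "step_arm", "data": {
  "series": [
    [0.074,[0,0,0],0],
    [0.074,[0,0,0],0],
    [0.074,[0,0.005,0],0],
    [0.074,[0,0.01,0],0],
    [0.074,[0,0.01,0],0]
  ],
  "force": 30
}}

```text
time: 5.85
tool_pos: [0.4268, -0.3665, -0.0107]
tool_rot: [0.707, -0.706, -0.026, 0.027]
ft_force: [0.3, -0.2, -0.7]
gripper_width: 0.0738
```

```bash
python3 -c "
from h import *
goto(.428,-.368,0.0,4.1); print(ctrl.sense()['joints'])
p,d,m,P=snap('wrist','w4')
for c in range(192,220,3): print(c,[ P[r,c,2].round(3).tolist() for r in range(250,304,8)])
"
```

```text
t 5.85 pos [ 0.4268 -0.3665 -0.0107] az 4.23 ydown [-0.002  0.002 -1.   ] F [ 0.3 -0.2 -0.7] w 0.0738
shift [ 0.001  -0.0107 -0.0016] twist 0.13
[-8.28657394e-01  2.07722044e-01 -1.51876214e-01  1.21366455e+00
  2.47330085e-05 -9.02436522e-01]
192 [-0.001, 0.037, 0.043, 0.046, 0.046, 0.048, 0.049]
195 [0.0, 0.037, 0.04, 0.042, 0.042, 0.043, 0.045]
198 [0.001, 0.035, 0.036, 0.037, 0.038, 0.039, 0.039]
201 [-0.001, 0.031, 0.032, 0.033, 0.033, 0.034, 0.036]
204 [-0.001, -0.001, 0.0, 0.027, 0.027, 0.029, 0.0]
207 [-0.0, -0.001, -0.0, -0.001, -0.001, 0.0, -0.001]
210 [-0.0, -0.0, 0.001, -0.001, -0.001, -0.001, -0.001]
213 [-0.001, 0.0, 0.001, -0.001, -0.0, -0.001, -0.001]
216 [-0.001, -0.001, -0.001, -0.001, -0.001, -0.001, -0.001]
219 [0.0, -0.001, 0.0, -0.001, 0.0, -0.001, -0.0]
```

Emit:
{"op": "step_arm", "data": {
  "series": [
    [0.074,[0,0.005,0],0],
    [0.074,[0,0.01,0],0],
    [0.074,[0,0.015,0],0],
    [0.074,[0,0.018,0],0],
    [0.074,[0,0.018,0],0]
  ]
}}

```text
time: 6.4
tool_pos: [0.4271, -0.3667, -0.0282]
tool_rot: [0.707, -0.706, -0.026, 0.026]
ft_force: [-0.1, 0.1, -0.5]
gripper_width: 0.0741
```

```bash
python3 -c "
from h import *
goto(.428,-.368,0.0,4.1)
p,d,m,P=snap('wrist','w5')
for c in range(192,220,3): print(c,[ P[r,c,2].round(3).tolist() for r in range(250,304,8)])
p,d,m,P=snap('scene')
q=[170,279]
c=p[q[1]-90:q[1]+50,q[0]-80:q[0]+80,::-1]
cv2.imwrite('pics/s5.png',cv2.resize(c,None,fx=5,fy=4.2,interpolation=cv2.INTER_CUBIC))
"
```

```text
t 6.4 pos [ 0.4271 -0.3667 -0.0282] az 4.23 ydown [-0.001  0.001 -1.   ] F [-0.1  0.1 -0.5] w 0.0741
shift [ 0.0008 -0.0282 -0.0013] twist 0.13
192 [-0.001, 0.018, 0.027, 0.027, 0.029, 0.03, 0.031]
195 [-0.001, 0.019, 0.023, 0.024, 0.024, 0.026, 0.026]
198 [0.0, 0.017, 0.018, 0.019, 0.021, 0.144, 0.022]
201 [-0.001, 0.014, 0.014, 0.015, 0.016, 0.017, 0.018]
204 [-0.001, -0.001, -0.002, 0.009, 0.01, 0.012, 0.0]
207 [-0.0, -0.0, -0.001, -0.0, -0.001, -0.0, -0.001]
210 [-0.001, -0.0, -0.001, -0.001, -0.001, -0.001, -0.0]
213 [-0.001, -0.001, -0.0, -0.001, 0.0, -0.0, -0.0]
216 [0.011, 0.011, -0.001, -0.001, -0.001, -0.002, -0.001]
219 [0.011, 0.011, 0.012, 0.012, 0.011, 0.012, 0.011]
```

View pics/s5.png

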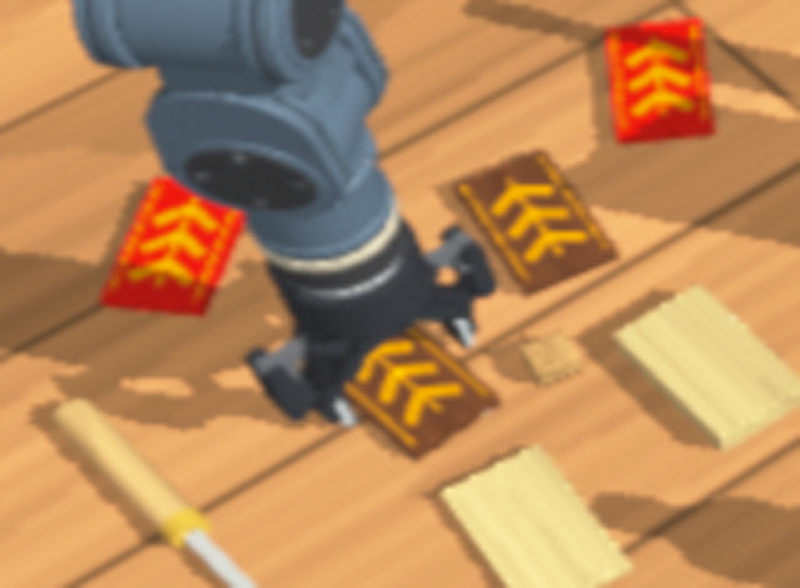

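Emit:
{"op": "step_arm", "data": {
  "series": [
    [0.074,[0,0.004,0],0],
    [0.068,[0,0.004,0],0],
    [0.05,[0,0.004,0],0],
    [0.05,[0,0.004,0],0],
    [0.05,[0,0.004,0],0],
    [0.05,[0,0.004,0],0]
  ],
  "force": 40
}}

```text
time: 7.1
tool_pos: [0.4277, -0.3675, -0.0311]
tool_rot: [-0.707, 0.707, 0.026, -0.026]
ft_force: [-0.3, -0.0, 1.0]
gripper_width: 0.0588
```

```bash
python3 -c "
from h import *
goto(.428,-.368,0.0,4.1)
p,d,m,P=snap('wrist','w6')
for c in range(192,226,3): print(c,[ P[r,c,2].round(3).tolist() for r in range(250,304,8)])
print([P[r,280].round(3).tolist() for r in range(330,420,12)])
"
```

```text
t 7.1 pos [ 0.4277 -0.3675 -0.0311] az 4.22 ydown [ 0. -0. -1.] F [-0.3 -0.   1. ] w 0.0588
shift [ 0.0003 -0.0311 -0.0006] twist 0.12
192 [-0.001, -0.001, 0.016, 0.031, 0.037, 0.039, 0.049]
195 [-0.002, -0.0, 0.024, 0.031, 0.036, 0.039, 0.042]
198 [-0.002, 0.0, 0.025, 0.03, 0.037, 0.04, 0.04]
201 [-0.001, 0.016, 0.024, 0.032, 0.037, 0.04, 0.04]
204 [0.008, 0.018, 0.023, 0.031, 0.036, 0.036, 0.037]
207 [0.009, 0.017, 0.024, 0.03, 0.031, 0.031, 0.034]
210 [0.008, 0.017, 0.024, 0.026, 0.026, 0.026, 0.028]
213 [0.009, 0.017, 0.019, 0.02, 0.022, 0.022, 0.024]
216 [0.012, 0.013, 0.013, 0.015, 0.016, 0.017, 0.019]
219 [0.011, 0.011, 0.011, 0.013, 0.011, 0.011, 0.011]
222 [0.012, 0.012, 0.011, 0.012, 0.012, 0.011, 0.011]
225 [0.011, 0.011, 0.012, 0.011, 0.011, 0.011, 0.01]
[[0.459, -0.365, 0.012], [0.466, -0.365, 0.011], [0.474, -0.364, 0.011], [0.418, -0.368, 0.077], [0.417, -0.368, 0.081], [0.419, -0.368, 0.083], [0.418, -0.368, 0.087], [0.417, -0.368, 0.091]]
```

View pics/w6.png

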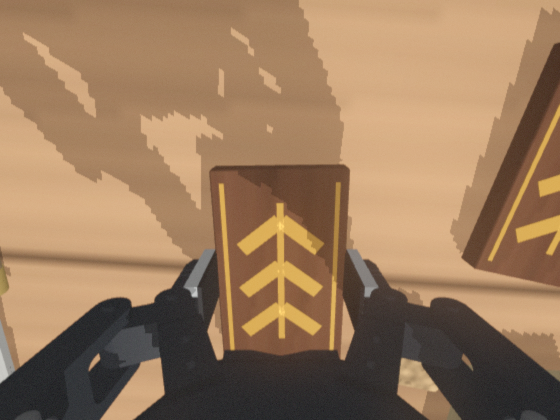

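Emit:
{"op": "step_arm", "data": {
  "series": [
    [0.05,[0,-0.02,0],0],
    [0.05,[0,-0.06,0],0],
    [0.05,[0,-0.11,0],0],
    [0.05,[0,-0.111,0],0],
    [0.05,[0,-0.111,0],0]
  ]
}}

```text
time: 7.65
tool_pos: [0.4288, -0.3687, 0.082]
tool_rot: [-0.705, 0.708, 0.027, -0.025]
ft_force: [0.5, -0.3, -1.4]
gripper_width: 0.0588
```

```bash
python3 -c "
from h import *
goto(.534,.003,.08,7.6)
"
```

```text
t 7.65 pos [ 0.4288 -0.3687  0.082 ] az 4.22 ydown [ 0.003 -0.003 -1.   ] F [ 0.5 -0.3 -1.4] w 0.0588
shift [0.1323 0.001  0.3629] twist -3.38
```

Emit:
{"op": "step_arm", "data": {
  "series": [
    [0.05,[0.016,0,0.045],-3.4],
    [0.05,[0.033,0,0.09],-3.4],
    [0.05,[0.05,0,0.137],-3.4],
    [0.05,[0.066,0,0.18],-3.4],
    [0.05,[0.084,0,0.23],-3.4],
    [0.05,[0.1,0,0.275],-3.4],
    [0.05,[0.118,0,0.32],-3.4],
    [0.05,[0.132,0,0.362],-3.4],
    [0.05,[0.132,0,0.363],-3.4],
    [0.05,[0.132,0,0.363],-3.4]
  ]
}}

```text
time: 8.65
tool_pos: [0.5308, 0.0056, 0.0773]
tool_rot: [0.706, -0.705, -0.046, 0.05]
ft_force: [0.2, 0.2, -0.2]
gripper_width: 0.0586
```

```bash
python3 -c "
from h import *
goto(.534,.003,-.014,7.6)
p,d,m,P=snap('wrist','w7'); overlay(p,m,(0,0,560,420),1,'pics/w7.png')
p,d,m,P=snap('scene')
cv2.imwrite('pics/s7.png',cv2.resize(p[110:280,210:380,::-1],None,fx=3.5,fy=3.5,interpolation=cv2.INTER_CUBIC))
"
```

```text
t 8.65 pos [0.5308 0.0056 0.0773] az 7.79 ydown [-0.004 -0.    -1.   ] F [ 0.2  0.2 -0.2] w 0.0586
shift [ 0.0032  0.0913 -0.003 ] twist 0.19
```

View pics/w7.png

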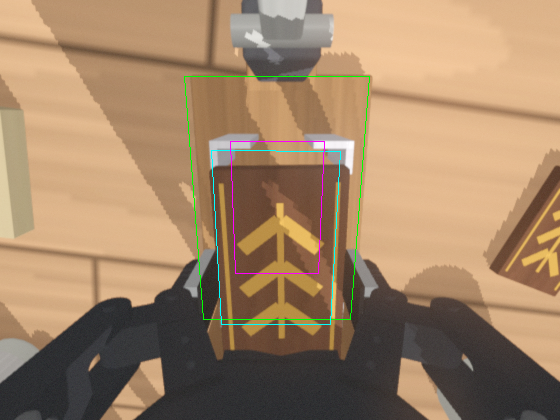

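View pics/s7.png

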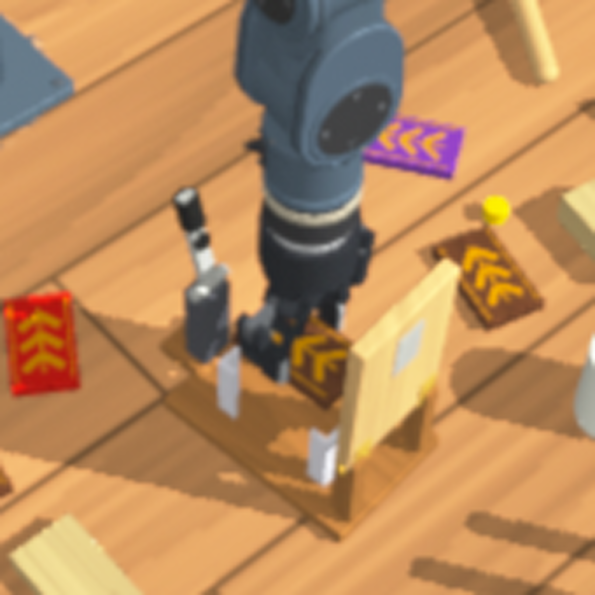

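```bash
python3 -c "
from h import *
p,d,m,P=snap('wrist'); overlay(p,m,(170,60,390,210),3.6,'pics/w8.png')
print(P[138:150:3,225].round(3),P[138:150:3,335].round(3))
mk=(abs(P[...,2]-.081)<.006)&(p.min(-1)>120)
v,u=np.where(mk); print(u.min(),u.max(),v.min(),v.max())
q=P[mk];q=(q[:,:2]-PC)@np.array([[np.cos(PY),-np.sin(PY)],[np.sin(PY),np.cos(PY)]]); print(q.min(0),q.max(0)); 
for sgn in (1,-1):
  r=q[q[:,1]*sgn>0]; print(len(r),np.percentile(r,[2,10,50,90,98],axis=0).round(4).T)
"
```

```text
[[ 0.478 -0.036  0.067]
 [ 0.478 -0.034  0.08 ]
 [ 0.48  -0.034  0.08 ]
 [ 0.482 -0.033  0.08 ]] [[0.47  0.027 0.068]
 [0.471 0.025 0.081]
 [0.472 0.026 0.08 ]
 [0.474 0.026 0.08 ]]
213 357 139 325
[-0.06073729 -0.03575546] [0.05730137 0.04263878]
658 [[-0.0606 -0.0604 -0.0568  0.0433  0.0543]
 [ 0.0209  0.024   0.0384  0.0418  0.0424]]
487 [[-0.0605 -0.0599 -0.0577 -0.0501 -0.0478]
 [-0.0355 -0.0346 -0.0295 -0.0165 -0.0138]]
```

View pics/w8.png

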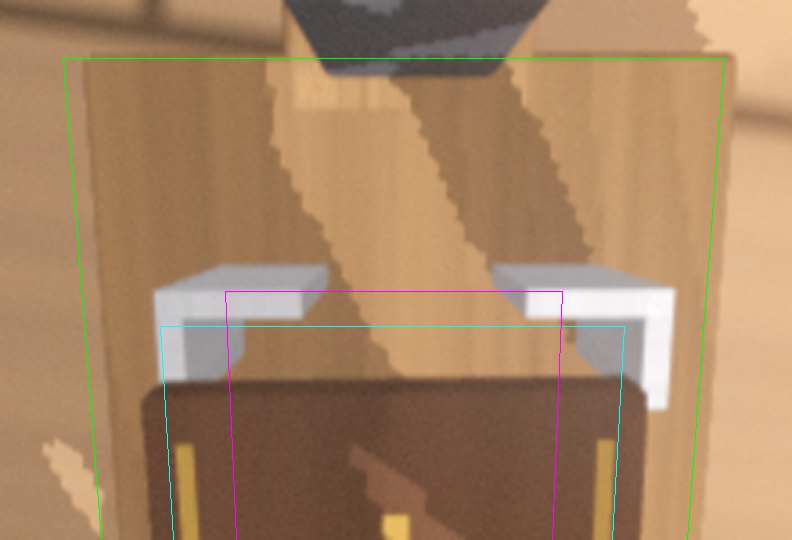

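```bash
python3 - <<'E'
import re
s=open('h.py').read().replace("PC=np.array([0.534,0.003])","PC=np.array([0.5323,0.0062])"); open('h.py','w').write(s)
from h import *
p,d,m,P=snap('wrist'); goto(.5323,.0062,-.014,7.6)
mk=(P[...,2]>.1)&(P[...,2]<.14); mk[:150]=0; mk[340:]=0; mk[:,:205]=0;mk[:,360:]=0
print(np.median(P[mk][:,2]))
for r in range(175,245,15):
    u=np.where(abs(P[r,:,2]-np.median(P[mk][:,2]))<.004)[0]; u=u[(u>200)&(u<365)]
    a,b=P[r,u[0]],P[r,u[-1]]; w=np.array([a,b])[:,:2]-PC
    w=w@np.array([[np.cos(PY),-np.sin(PY)],[np.sin(PY),np.cos(PY)]]); print(r,w.round(4).tolist())
c=[P[r,280] for r in range(160,180)]
print(np.round(c,3)[:, [0,2]].tolist())
E
```

```text
t 8.85 pos [0.5318 0.0031 0.0789] az 7.5 ydown [-0.002 -0.    -1.   ] F [-0.3  0.1  0.5] w 0.0588
shift [0.0011 0.0929 0.003 ] twist -0.1
0.12118283860834146
175 [[-0.0473, -0.0335], [-0.0473, 0.0264]]
190 [[-0.0409, -0.0328], [-0.041, 0.0262]]
205 [[-0.0339, -0.033], [-0.0343, 0.0262]]
220 [[-0.0271, -0.0329], [-0.0271, 0.0263]]
235 [[-0.0201, -0.0328], [-0.0201, 0.0266]]
[[0.494, 0.016], [0.495, 0.014], [0.496, 0.015], [0.497, 0.014], [0.497, 0.015], [0.483, 0.113], [0.483, 0.116], [0.483, 0.117], [0.483, 0.12], [0.483, 0.121], [0.484, 0.121], [0.484, 0.122], [0.484, 0.121], [0.485, 0.12], [0.485, 0.121], [0.486, 0.121], [0.486, 0.122], [0.486, 0.122], [0.487, 0.122], [0.487, 0.121]]
```

Emit:
{"op": "step_arm", "data": {
  "series": [
    [0.05,[0,0,0.003],0],
    [0.05,[0,0.02,0.003],0],
    [0.05,[0,0.04,0.003],0],
    [0.05,[0,0.06,0.003],0],
    [0.05,[0,0.075,0.003],0],
    [0.05,[0,0.085,0.003],0],
    [0.05,[0,0.09,0.003],0],
    [0.05,[0,0.09,0.003],0],
    [0.05,[0,0.09,0.003],0]
  ]
}}

```text
time: 9.75
tool_pos: [0.5328, 0.0073, -0.0095]
tool_rot: [-0.705, 0.706, 0.047, -0.046]
ft_force: [0.4, 0.0, 0.7]
gripper_width: 0.0586
```

```bash
python3 -c "
from h import *
goto(.5323,.0062,-.014,7.6)
p,d,m,P=snap('wrist'); overlay(p,m,(0,0,560,420),1.4,'pics/w9.png')
"
```

```text
t 9.75 pos [ 0.5328  0.0073 -0.0095] az 7.62 ydown [ 0.001 -0.    -1.   ] F [0.4 0.  0.7] w 0.0586
shift [-0.0007  0.0045 -0.001 ] twist 0.02
```

View pics/w9.png

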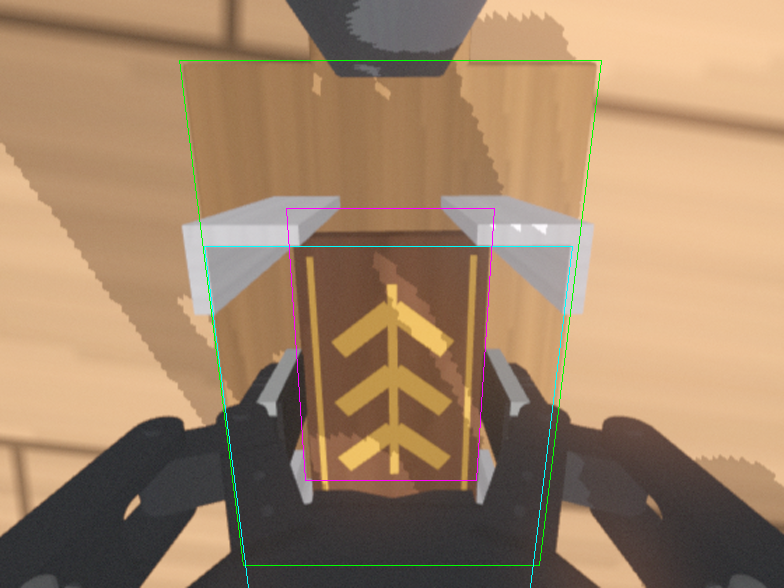

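Emit:
{"op": "step_arm", "data": {
  "series": [
    [0.05,[0,0.003,-0.001],0],
    [0.05,[0,0.005,-0.001],0],
    [0.05,[0,0.005,-0.001],0],
    [0.068,[0,0.005,-0.001],0],
    [0.07,[0,0.005,-0.001],0],
    [0.07,[0,0.005,-0.001],0],
    [0.07,[0,-0.01,-0.001],0],
    [0.07,[0,-0.04,-0.001],0],
    [0.07,[0,-0.08,-0.001],0],
    [0.07,[0,-0.115,-0.001],0],
    [0.07,[0,-0.12,-0.001],0],
    [0.07,[0,-0.12,-0.001],0]
  ]
}}

```text
time: 11.0
tool_pos: [0.5338, 0.0062, 0.1118]
tool_rot: [-0.705, 0.706, 0.049, -0.046]
ft_force: [0.3, -0.2, -0.8]
gripper_width: 0.07
```

```bash
python3 -c "
from h import *
p,d,m,P=snap('wrist'); overlay(p,m,(0,0,560,420),1.4,'pics/w10.png')
p,d,m,P=snap('top')
for r in finder.silhouettes('plaque0','top'): print(round(r['score'],2),rect(r['mask'],P)[0],p[r['mask']].mean(0).round())
goto(.3726,-.2411,.04,-9)
"
```

```text
0.82 [3.59500e-01 2.93700e-01 1.13000e-02 9.91000e-02 5.92000e-02 3.36532e+01] [156.  95. 146.]
0.8 [ 5.2390e-01  2.3850e-01  1.1400e-02  9.8900e-02  6.0600e-02 -1.4236e+01] [135.  91.  50.]
0.74 [ 2.56600e-01 -4.10100e-01  1.17000e-02  9.92000e-02  6.16000e-02
 -4.74547e+01] [209.  80.  51.]
0.61 [ 0.374  -0.2408  0.0115  0.0999  0.0607 -8.8527] [134.  90.  50.]
0.61 [ 3.23500e-01 -1.14100e-01  1.15000e-02  1.00300e-01  5.84000e-02
 -3.30326e+01] [173.  69.  45.]
t 11.15 pos [0.5309 0.0066 0.1077] az 7.63 ydown [-0.003  0.    -1.   ] F [-0.6 -0.6 -0.5] w 0.0697
shift [-0.1896  0.0682 -0.2245] twist 16.63
```

View pics/w10.png

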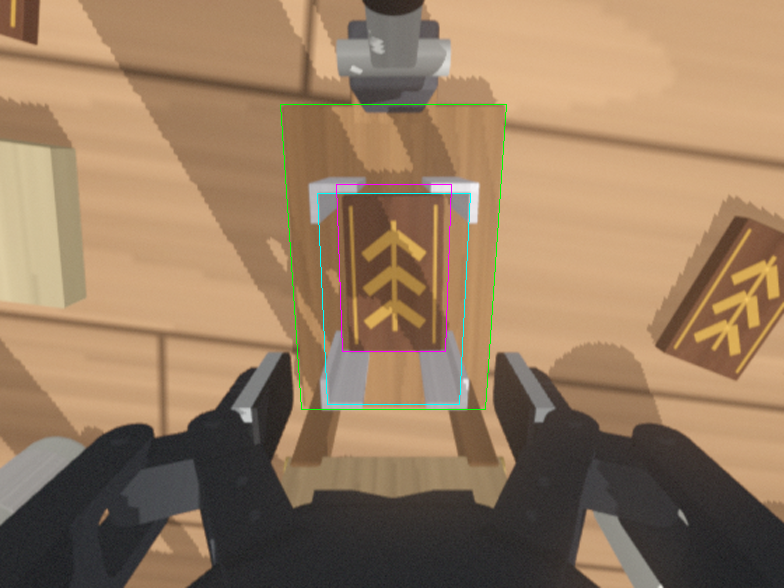

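Emit:
{"op": "step_arm", "data": {
  "series": [
    [0.074,[0,0,-0.05],0],
    [0.074,[0,0,-0.1],8],
    [0.074,[-0.03,0,-0.14],16.6],
    [0.074,[-0.07,0,-0.17],16.6],
    [0.074,[-0.11,0.0,-0.195],16.6],
    [0.074,[-0.15,0.03,-0.22],16.6],
    [0.074,[-0.188,0.05,-0.225],16.6],
    [0.074,[-0.189,0.068,-0.225],16.6],
    [0.074,[-0.189,0.068,-0.225],16.6],
    [0.074,[-0.189,0.068,-0.225],16.6]
  ]
}}

```text
time: 12.15
tool_pos: [0.3741, -0.2409, 0.0406]
tool_rot: [0.706, -0.704, 0.056, -0.055]
ft_force: [0.3, 0.1, 0.7]
gripper_width: 0.0738
```

```bash
cat >> h.py <<'E'
def wbox(P,z,lim):
    # minAreaRect of points with height z near (x,y)
    mk=(abs(P[...,2]-z)<.004)&(np.hypot(P[...,0]-lim[0],P[...,1]-lim[1])<.075)
    t=P[mk]; (cx,cy),(w,h),a=cv2.minAreaRect((t[:,:2]*1000).astype(np.float32))
    if w<h: a+=90; w,h=h,w
    print("wbox",np.round([cx/1000,cy/1000,w/1000,h/1000,(a+90)%180-90],4))
E
python3 -c "
from h import *
p,d,m,P=snap('wrist','w11')
wbox(P,.012,(.3735,-.241))
goto(.3735,-.2411,-.031,-9)
"
```

```text
wbox [ 0.374  -0.2408  0.1005  0.0602 -8.745 ]
t 12.2 pos [ 0.3753 -0.2416  0.0419] az -8.93 ydown [ 0.  0. -1.] F [ 0.3 -0.1 -0.2] w 0.0741
shift [-0.0019  0.0729  0.0002] twist 0.07
```

View pics/w11.png

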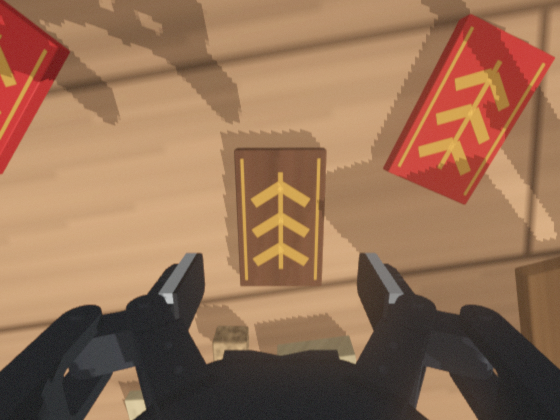

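Emit:
{"op": "step_arm", "data": {
  "series": [
    [0.074,[-0.001,0.03,0],0],
    [0.074,[-0.001,0.055,0],0],
    [0.074,[-0.001,0.068,0],0],
    [0.074,[-0.001,0.073,0],0],
    [0.074,[-0.001,0.073,0],0],
    [0.05,[-0.001,0.073,0],0],
    [0.05,[-0.001,0.073,0],0],
    [0.05,[-0.001,0.073,0],0],
    [0.05,[-0.001,0.073,0],0],
    [0.05,[-0.001,0.06,0],0],
    [0.05,[-0.001,0.03,0],0],
    [0.05,[-0.001,0.0,0],0]
  ]
}}

```text
time: 13.4
tool_pos: [0.3725, -0.2405, 0.0419]
tool_rot: [0.706, -0.704, 0.056, -0.054]
ft_force: [0.4, -0.5, -0.2]
gripper_width: 0.0587
```

```bash
python3 -c "
from h import *
p,d,m,P=snap('wrist','w12')
goto(.5323,.0062,.085,7.6)
"
```

```text
t 13.45 pos [ 0.376  -0.2436  0.0482] az -8.98 ydown [ 0.005 -0.005 -1.   ] F [ 1.3 -1.8  2.2] w 0.0583
shift [ 0.1157 -0.0372  0.271 ] twist -16.58
```

View pics/w12.png

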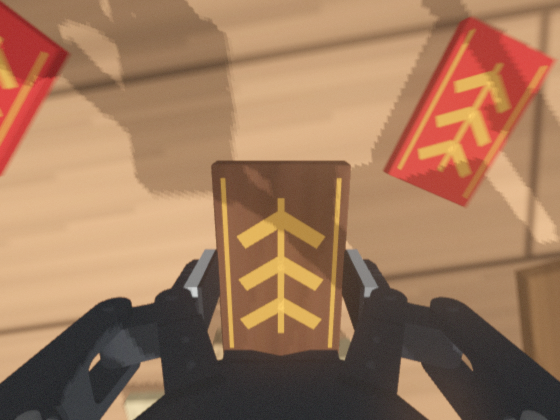

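Emit:
{"op": "step_arm", "data": {
  "series": [
    [0.05,[0.0,-0.045,0.0],0],
    [0.05,[0.04,-0.045,0.02],0],
    [0.05,[0.08,-0.045,0.05],-8],
    [0.05,[0.115,-0.045,0.085],-16.6],
    [0.05,[0.118,-0.045,0.13],-16.6],
    [0.05,[0.118,-0.045,0.175],-16.6],
    [0.05,[0.118,-0.045,0.22],-16.6],
    [0.05,[0.118,-0.045,0.255],-16.6],
    [0.05,[0.118,-0.045,0.269],-16.6],
    [0.05,[0.118,-0.045,0.269],-16.6],
    [0.05,[0.118,-0.045,0.269],-16.6]
  ]
}}

```text
time: 14.55
tool_pos: [0.532, 0.0049, 0.0867]
tool_rot: [-0.705, 0.706, 0.047, -0.047]
ft_force: [0.1, 0.1, -0.9]
gripper_width: 0.0583
```

```bash
cat >> h.py <<'E'
def held(P,zlo=.1,zhi=.16):
    mk=(P[...,2]>zlo)&(P[...,2]<zhi); mk[:100]=0; mk[340:]=0; mk[:,:205]=0;mk[:,360:]=0
    z0=np.median(P[mk][:,2]); A=np.array([[np.cos(PY),-np.sin(PY)],[np.sin(PY),np.cos(PY)]])
    L=[]
    for r in range(170,245,5):
        u=np.where(abs(P[r,:,2]-z0)<.004)[0]; u=u[(u>200)&(u<365)]
        if len(u)>50: L.append((P[r,[u[0],u[-1]],:2]-PC)@A)
    L=np.array(L); a=np.polyfit(L[:,:,0].mean(1),L[:,:,1].mean(1),1)
    fr=[]
    for c in range(240,330,10):
        v=np.where(abs(P[100:250,c,2]-z0)<.004)[0]
        if len(v): fr.append(((P[100+v[0],c,:2]-PC)@A))
    print("top z",z0.round(4),"edges y",L[:,0,1].mean().round(4),L[:,1,1].mean().round(4),"front x",np.median(np.array(fr)[:,0]).round(4),"yaw rel",np.degrees(a[0]).round(2))
E
python3 -c "
from h import *
p,d,m,P=snap('wrist','w13'); held(P)
goto(.5323,.0062,.0,7.6)
"
```

```text
top z 0.1277 edges y -0.031 0.0283 front x -0.0516 yaw rel 0.11
t 14.6 pos [0.5321 0.0044 0.0867] az 7.55 ydown [-0.    -0.001 -1.   ] F [ 0.8  0.8 -0.7] w 0.0584
shift [0.0005 0.0867 0.0019] twist -0.05
```

Emit:
{"op": "step_arm", "data": {
  "series": [
    [0.05,[0.001,0.02,0.0015],0],
    [0.05,[0.001,0.04,0.0015],0],
    [0.05,[0.001,0.06,0.0015],0],
    [0.05,[0.001,0.075,0.0015],0],
    [0.05,[0.001,0.084,0.0015],0],
    [0.05,[0.001,0.087,0.0015],0],
    [0.05,[0.001,0.087,0.0015],0],
    [0.05,[0.001,0.087,0.0015],0],
    [0.068,[0.001,0.087,0.0015],0],
    [0.07,[0.001,0.087,0.0015],0],
    [0.07,[0.001,0.087,0.0015],0],
    [0.07,[0.001,0.087,0.0015],0]
  ]
}}

```text
time: 15.8
tool_pos: [0.5334, 0.0074, 0.0001]
tool_rot: [-0.705, 0.706, 0.047, -0.047]
ft_force: [0.5, 0.4, 0.4]
gripper_width: 0.0698
```

Emit:
{"op": "step_arm", "data": {
  "series": [
    [0.07,[0,-0.02,0],0],
    [0.07,[0,-0.05,0],0],
    [0.07,[0,-0.09,0],0],
    [0.07,[0,-0.12,0],0],
    [0.07,[0,-0.12,0],0]
  ]
}}

```text
time: 16.3
tool_pos: [0.537, 0.007, 0.1259]
tool_rot: [-0.705, 0.706, 0.051, -0.043]
ft_force: [0.8, 0.0, 0.3]
gripper_width: 0.0696
```

```bash
python3 -c "
from h import *
p,d,m,P=snap('wrist'); overlay(p,m,(0,0,560,420),1.4,'pics/w14.png')
p,d,m,P=snap('top')
for r in finder.silhouettes('plaque0','top'): print(round(r['score'],2),rect(r['mask'],P)[0],p[r['mask']].mean(0).round())
goto(.524,.2375,.04,-14)
"
```

```text
0.96 [ 5.24300e-01  2.38300e-01  1.15000e-02  9.88000e-02  5.95000e-02
 -1.37865e+01] [136.  92.  51.]
0.73 [3.6000e-01 2.9370e-01 1.1300e-02 9.9900e-02 6.0700e-02 3.4157e+01] [154.  94. 145.]
0.68 [ 3.23100e-01 -1.14200e-01  1.13000e-02  9.98000e-02  6.03000e-02
 -3.13959e+01] [176.  71.  47.]
t 16.45 pos [0.5328 0.0074 0.1192] az 7.63 ydown [-0.001  0.    -1.   ] F [ 0.3  0.1 -0.4] w 0.0702
shift [0.0219 0.0792 0.2292] twist 21.63
```

View pics/w14.png

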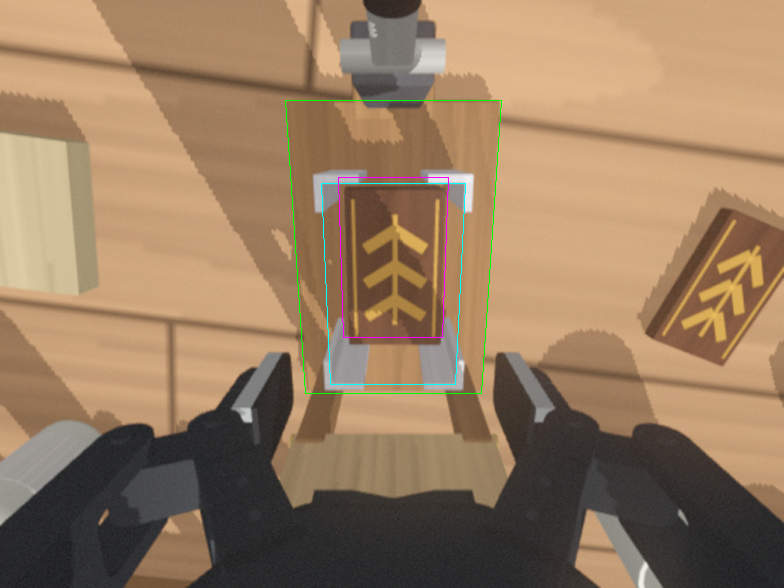

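Emit:
{"op": "step_arm", "data": {
  "series": [
    [0.074,[0,0,0.04],0],
    [0.074,[0.005,0,0.085],8],
    [0.074,[0.01,0,0.13],16],
    [0.074,[0.015,0.0,0.175],21.6],
    [0.074,[0.022,0.03,0.21],21.6],
    [0.074,[0.022,0.06,0.229],21.6],
    [0.074,[0.022,0.079,0.229],21.6],
    [0.074,[0.022,0.079,0.229],21.6],
    [0.074,[0.022,0.079,0.229],21.6],
    [0.074,[0.022,0.079,0.229],21.6]
  ]
}}

```text
time: 17.45
tool_pos: [0.5253, 0.2369, 0.0416]
tool_rot: [0.702, -0.702, 0.086, -0.087]
ft_force: [-0.1, -0.2, -0.6]
gripper_width: 0.0741
```

```bash
python3 -c "
from h import *
p,d,m,P=snap('wrist','w15')
wbox(P,.012,(.524,.238))
goto(.524,.238,-.031,-14)
"
```

```text
wbox [  0.5192   0.2515   0.1152   0.0814 -13.8878]
t 17.5 pos [0.5257 0.237  0.0422] az -14.03 ydown [ 0.002  0.001 -1.   ] F [-0.4  0.2 -0.1] w 0.0741
shift [-0.0021  0.0732  0.0005] twist -0.03
```

View pics/w15.png

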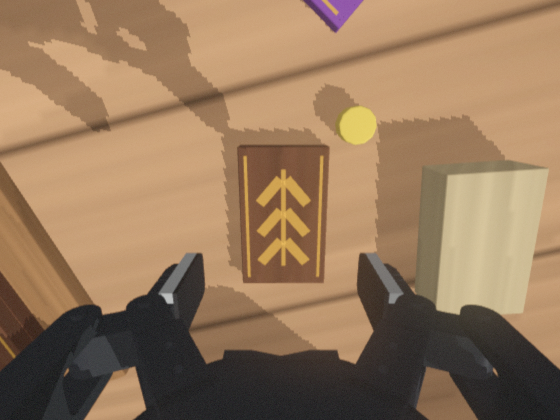

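Emit:
{"op": "step_arm", "data": {
  "series": [
    [0.074,[-0.001,0.03,0.001],0],
    [0.074,[-0.001,0.055,0.001],0],
    [0.074,[-0.001,0.068,0.001],0],
    [0.074,[-0.001,0.073,0.001],0],
    [0.074,[-0.001,0.073,0.001],0],
    [0.05,[-0.001,0.073,0.001],0],
    [0.05,[-0.001,0.073,0.001],0],
    [0.05,[-0.001,0.073,0.001],0],
    [0.05,[-0.001,0.073,0.001],0],
    [0.05,[-0.001,0.06,0.001],0],
    [0.05,[-0.001,0.03,0.001],0],
    [0.05,[-0.001,0.0,0.001],0]
  ]
}}

```text
time: 18.7
tool_pos: [0.5222, 0.2381, 0.0406]
tool_rot: [-0.701, 0.702, -0.087, 0.085]
ft_force: [0.7, -0.2, -0.0]
gripper_width: 0.0588
```

Emit:
{"op": "step_arm", "data": {
  "series": [
    [0.05,[0,-0.02,0],0],
    [0.05,[0,-0.05,0],0],
    [0.05,[0,-0.053,0],0],
    [0.05,[0,-0.053,0],0]
  ]
}}

```text
time: 19.1
tool_pos: [0.5246, 0.2388, 0.0951]
tool_rot: [0.702, -0.701, 0.085, -0.087]
ft_force: [-0.0, 0.2, -0.8]
gripper_width: 0.0587
```

```bash
python3 -c "
from h import *
p,d,m,P=snap('wrist','w16')
goto(.5325,.0070,.095,7.6)
"
```

```text
t 19.15 pos [0.5235 0.2384 0.0934] az -13.97 ydown [-0. -0. -1.] F [-0.6  0.2 -1.4] w 0.0585
shift [ 0.0646 -0.0016 -0.2224] twist -21.57
```

View pics/w16.png

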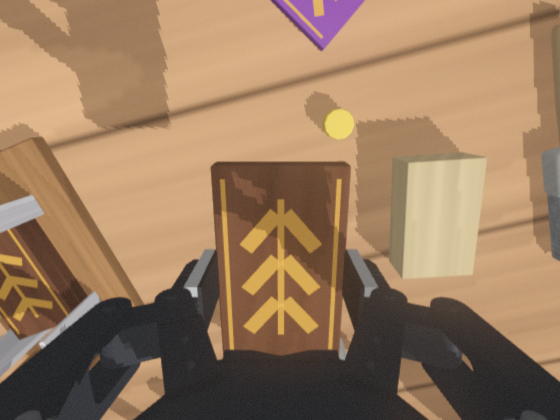

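Emit:
{"op": "step_arm", "data": {
  "series": [
    [0.05,[0.012,0,-0.04],-8],
    [0.05,[0.025,0,-0.085],-16],
    [0.05,[0.038,0,-0.13],-21.6],
    [0.05,[0.05,0,-0.175],-21.6],
    [0.05,[0.06,0,-0.21],-21.6],
    [0.05,[0.064,0,-0.222],-21.6],
    [0.05,[0.064,0,-0.222],-21.6],
    [0.05,[0.064,0,-0.222],-21.6]
  ]
}}

```text
time: 19.95
tool_pos: [0.5314, 0.0086, 0.0925]
tool_rot: [0.706, -0.705, -0.046, 0.048]
ft_force: [0.4, 0.2, -0.3]
gripper_width: 0.0582
```

```bash
python3 -c "
from h import *
p,d,m,P=snap('wrist','w17'); held(P)
goto(.5325,.0070,.0,7.6)
"
```

```text
top z 0.1343 edges y -0.0275 0.0319 front x -0.0514 yaw rel -0.15
t 20.0 pos [0.5316 0.009  0.0928] az 7.7 ydown [-0.002  0.001 -1.   ] F [-0.   0.8 -1.1] w 0.0587
shift [ 0.0008  0.0928 -0.0022] twist 0.1
```

Emit:
{"op": "step_arm", "data": {
  "series": [
    [0.05,[0.001,0.02,-0.002],0],
    [0.05,[0.001,0.04,-0.002],0],
    [0.05,[0.001,0.06,-0.002],0],
    [0.05,[0.001,0.072,-0.002],0],
    [0.05,[0.001,0.08,-0.002],0],
    [0.05,[0.001,0.082,-0.002],0],
    [0.05,[0.001,0.082,-0.002],0],
    [0.05,[0.001,0.082,-0.002],0],
    [0.068,[0.001,0.082,-0.002],0],
    [0.07,[0.001,0.082,-0.002],0],
    [0.07,[0.001,0.082,-0.002],0],
    [0.07,[0.001,0.082,-0.002],0]
  ]
}}

```text
time: 21.2
tool_pos: [0.5338, 0.0056, 0.012]
tool_rot: [-0.706, 0.706, 0.047, -0.047]
ft_force: [-0.2, 0.3, -0.8]
gripper_width: 0.0697
```

Emit:
{"op": "step_arm", "data": {
  "series": [
    [0.07,[0,-0.02,0],0],
    [0.07,[0,-0.05,0],0],
    [0.07,[0,-0.09,0],0],
    [0.07,[0,-0.12,0],0],
    [0.07,[0,-0.12,0],0]
  ]
}}

```text
time: 21.7
tool_pos: [0.5373, 0.0053, 0.1379]
tool_rot: [-0.705, 0.706, 0.051, -0.043]
ft_force: [0.1, -0.3, 1.6]
gripper_width: 0.0702
```

```bash
python3 -c "
from h import *
p,d,m,P=snap('wrist'); overlay(p,m,(0,0,560,420),1.4,'pics/w18.png')
print(P[200:240:10,280].round(3))
p,d,m,P=snap('top','t18')
for r in finder.silhouettes('board_thick','top'): print(round(r['score'],2),rect(r['mask'],P)[0],p[r['mask']].mean(0).round())
goto(.567,.361,.06,-10)
"
```

```text
[[0.539 0.005 0.05 ]
 [0.548 0.006 0.051]
 [0.557 0.007 0.05 ]
 [0.567 0.009 0.05 ]]
0.72 [ 0.4374 -0.5124  0.0195  0.2151  0.0213  2.8706] [197. 171. 130.]
0.63 [  0.5672   0.3613   0.0332   0.1001   0.0622 -10.1065] [201. 182. 134.]
t 21.85 pos [0.5333 0.0057 0.1311] az 7.62 ydown [-0.001  0.    -1.   ] F [-0.2  0.1 -0.4] w 0.0699
shift [0.0806 0.0711 0.3476] twist 17.62
```

View pics/w18.png

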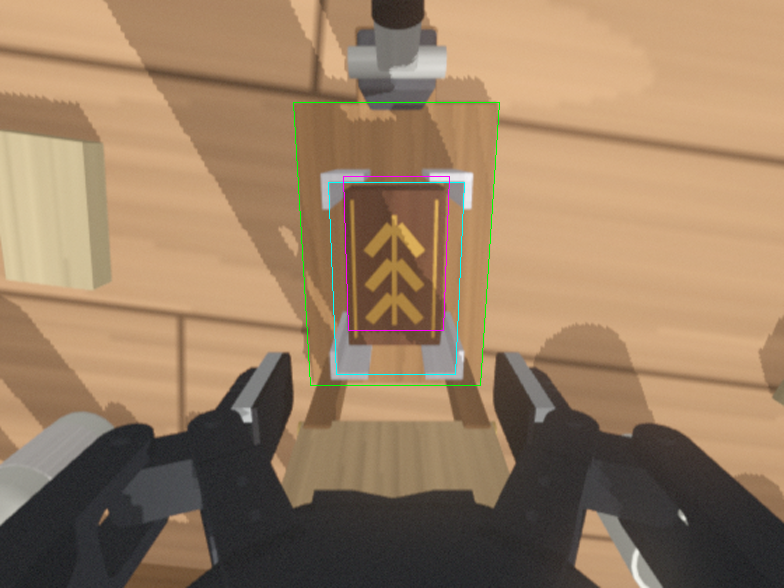

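View pics/t18.png

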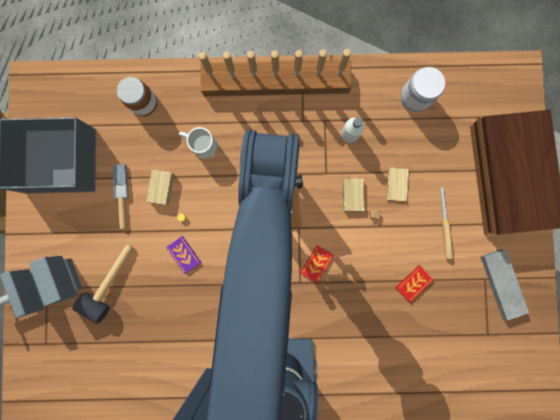

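Emit:
{"op": "step_arm", "data": {
  "series": [
    [0.074,[0.01,0,0.045],0],
    [0.074,[0.02,0,0.09],8],
    [0.074,[0.03,0,0.135],17.6],
    [0.074,[0.04,0.0,0.18],17.6],
    [0.074,[0.052,0,0.225],17.6],
    [0.074,[0.065,0.0,0.27],17.6],
    [0.074,[0.075,0.02,0.315],17.6],
    [0.074,[0.081,0.05,0.347],17.6],
    [0.074,[0.081,0.071,0.348],17.6],
    [0.074,[0.081,0.071,0.348],17.6],
    [0.074,[0.081,0.071,0.348],17.6]
  ]
}}

```text
time: 22.95
tool_pos: [0.566, 0.3603, 0.0584]
tool_rot: [-0.703, 0.705, -0.063, 0.06]
ft_force: [0.0, -0.4, -0.0]
gripper_width: 0.0739
```

```bash
python3 -c "
from h import *
p,d,m,P=snap('wrist','w19')
wbox(P,.034,(.567,.361))
goto(.567,.361,-.022,-10)
"
```

```text
wbox [  0.5673   0.3622   0.1004   0.0603 -10.0505]
t 23.0 pos [0.5674 0.3606 0.0605] az -10.02 ydown [-0.001 -0.001 -1.   ] F [ 0.6 -0.4 -0. ] w 0.0739
shift [-0.0004  0.0825  0.0004] twist -0.02
```

View pics/w19.png

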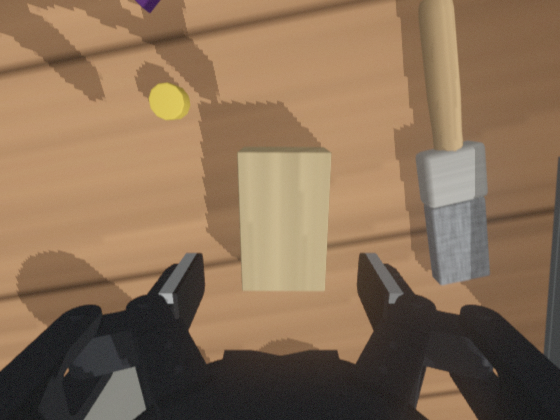

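Emit:
{"op": "step_arm", "data": {
  "series": [
    [0.074,[0,0.03,0.001],0],
    [0.074,[0,0.06,0.001],0],
    [0.074,[0,0.076,0.001],0],
    [0.074,[0,0.082,0.001],0],
    [0.074,[0,0.082,0.001],0],
    [0.05,[0,0.082,0.001],0],
    [0.05,[0,0.082,0.001],0],
    [0.05,[0,0.082,0.001],0],
    [0.05,[0,0.082,0.001],0],
    [0.05,[0,0.07,0.001],0],
    [0.05,[0,0.03,0.001],0],
    [0.05,[0,-0.01,0.001],0]
  ],
  "force": 50
}}

```text
time: 24.2
tool_pos: [0.5656, 0.3614, 0.0693]
tool_rot: [-0.703, 0.705, -0.063, 0.06]
ft_force: [1.2, -0.6, -0.8]
gripper_width: 0.0591
```

Emit:
{"op": "step_arm", "data": {
  "series": [
    [0.05,[0,-0.03,0],0],
    [0.05,[0,-0.065,0],0],
    [0.05,[0,-0.067,0],0],
    [0.05,[0,-0.067,0],0]
  ]
}}

```text
time: 24.6
tool_pos: [0.5685, 0.3629, 0.1392]
tool_rot: [0.705, -0.704, 0.061, -0.062]
ft_force: [0.7, 0.3, -1.7]
gripper_width: 0.0586
```

```bash
python3 -c "
from h import *
p,d,m,P=snap('wrist','w20')
goto(.533,.0065,.135,7.6)
"
```

```text
t 24.65 pos [0.5674 0.3623 0.137 ] az -9.97 ydown [-0.001 -0.    -1.   ] F [-0.6  0.3 -1.8] w 0.0585
shift [ 0.0277  0.0022 -0.3564] twist -17.57
```

View pics/w20.png

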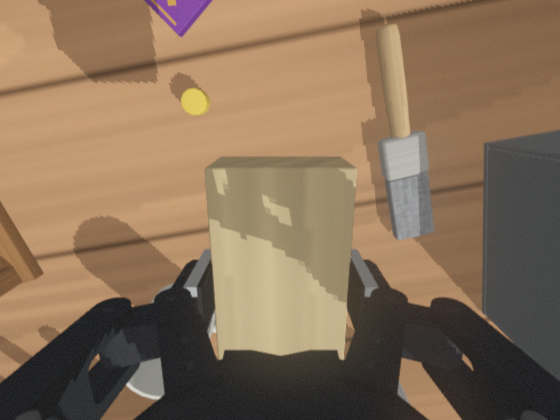

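Emit:
{"op": "step_arm", "data": {
  "series": [
    [0.05,[0.004,0,-0.045],-8],
    [0.05,[0.008,0,-0.09],-17.6],
    [0.05,[0.012,0,-0.135],-17.6],
    [0.05,[0.016,0,-0.18],-17.6],
    [0.05,[0.02,0,-0.225],-17.6],
    [0.05,[0.024,0,-0.27],-17.6],
    [0.05,[0.026,0,-0.315],-17.6],
    [0.05,[0.028,0,-0.35],-17.6],
    [0.05,[0.028,0,-0.356],-17.6],
    [0.05,[0.028,0,-0.356],-17.6],
    [0.05,[0.028,0,-0.356],-17.6]
  ]
}}

```text
time: 25.75
tool_pos: [0.5328, 0.0078, 0.1361]
tool_rot: [0.706, -0.705, -0.046, 0.048]
ft_force: [0.5, 0.4, -1.5]
gripper_width: 0.059
```

```bash
python3 -c "
from h import *
p,d,m,P=snap('wrist','w21'); held(P,.16,.23)
goto(.533,.0065,.0,7.6)
"
```

```text
top z 0.1884 edges y -0.0283 0.031 front x -0.0507 yaw rel 0.34
t 25.8 pos [0.5331 0.0082 0.1365] az 7.7 ydown [-0.002  0.001 -1.   ] F [ 0.1  0.7 -1.4] w 0.0592
shift [-1.000e-04  1.365e-01 -1.800e-03] twist 0.1
```

View pics/w21.png

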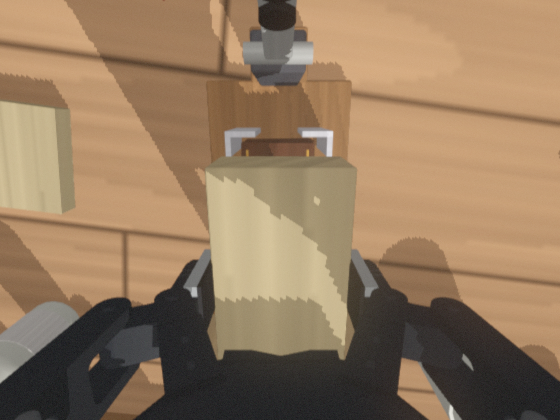

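Emit:
{"op": "step_arm", "data": {
  "series": [
    [0.05,[0,0.03,-0.0015],0],
    [0.05,[0,0.06,-0.0015],0],
    [0.05,[0,0.08,-0.0015],0],
    [0.05,[0,0.092,-0.0015],0],
    [0.05,[0,0.1,-0.0015],0],
    [0.05,[0,0.102,-0.0015],0],
    [0.05,[0,0.102,-0.0015],0],
    [0.05,[0,0.102,-0.0015],0]
  ]
}}

```text
time: 26.6
tool_pos: [0.5351, 0.0054, 0.0371]
tool_rot: [-0.705, 0.706, 0.048, -0.046]
ft_force: [0.3, 0.5, -1.1]
gripper_width: 0.0588
```

```bash
python3 -c "
from h import *
p,d,m,P=snap('wrist','w22'); held(P,.07,.12)
goto(.533,.0065,.0,7.6)
"
```

```text
top z 0.0893 edges y -0.0308 0.0285 front x -0.0491 yaw rel 0.27
t 26.65 pos [0.5351 0.0054 0.0371] az 7.63 ydown [ 0.003 -0.    -1.   ] F [-0.2 -0.2 -1.6] w 0.0589
shift [-0.002   0.0371  0.0014] twist 0.03
```

View pics/w22.png

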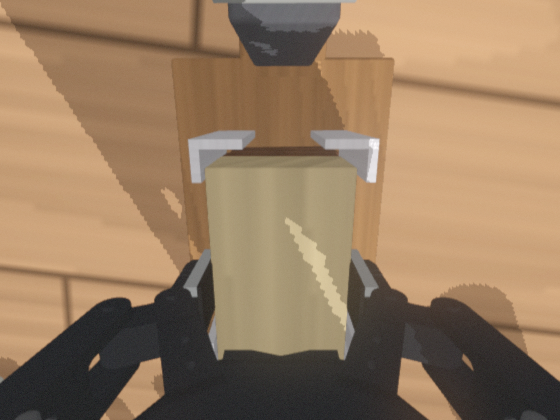

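Emit:
{"op": "step_arm", "data": {
  "series": [
    [0.05,[-0.001,0.0035,0.001],0],
    [0.05,[-0.001,0.0035,0.001],0],
    [0.05,[-0.001,0.0035,0.001],0],
    [0.066,[-0.001,0.0035,0.001],0],
    [0.07,[-0.001,0.0035,0.001],0],
    [0.07,[-0.001,0.0035,0.001],0],
    [0.07,[-0.001,-0.02,0.001],0],
    [0.07,[-0.001,-0.05,0.001],0],
    [0.07,[-0.001,-0.1,0.001],0],
    [0.07,[-0.001,-0.14,0.001],0],
    [0.07,[-0.001,-0.14,0.001],0],
    [0.07,[-0.001,-0.14,0.001],0]
  ]
}}

```text
time: 27.85
tool_pos: [0.5341, 0.0061, 0.1776]
tool_rot: [-0.705, 0.706, 0.048, -0.046]
ft_force: [0.6, -0.5, -0.9]
gripper_width: 0.07
```

```bash
python3 -c "
from h import *
p,d,m,P=snap('wrist'); overlay(p,m,(0,0,560,420),1.4,'pics/w23.png')
print(P[170:250:20,280].round(3),P[190,[260,300]].round(3))
snap('scene')
print(ctrl.sense()['joints'].round(3) if hasattr(ctrl.sense()['joints'],'round') else ctrl.sense()['joints'])
p,d,m,P=snap('scene'); cv2.imwrite('pics/s23.png',cv2.resize(p[110:280,210:380,::-1],None,fx=3.5,fy=3.5,interpolation=cv2.INTER_CUBIC))
for r in finder.silhouettes('press_lid','scene')[:1]:
  q=P[r['mask']]; A=np.array([[np.cos(PY),-np.sin(PY)],[np.sin(PY),np.cos(PY)]]); l=(q[:,:2]-PC)@A
  for z in np.arange(.1,.27,.02):
    k=abs(q[:,2]-z)<.006; print(round(z,2),k.sum(),np.percentile(l[k],[5,50,95],axis=0).round(4).tolist() if k.sum() else '')
"
```

```text
[[0.51  0.002 0.084]
 [0.528 0.005 0.083]
 [0.546 0.007 0.084]
 [0.565 0.01  0.084]] [[ 0.53  -0.013  0.084]
 [ 0.525  0.022  0.085]]
[-0.114  0.064  0.062  1.571 -0.    -0.247]
```

View pics/w23.png

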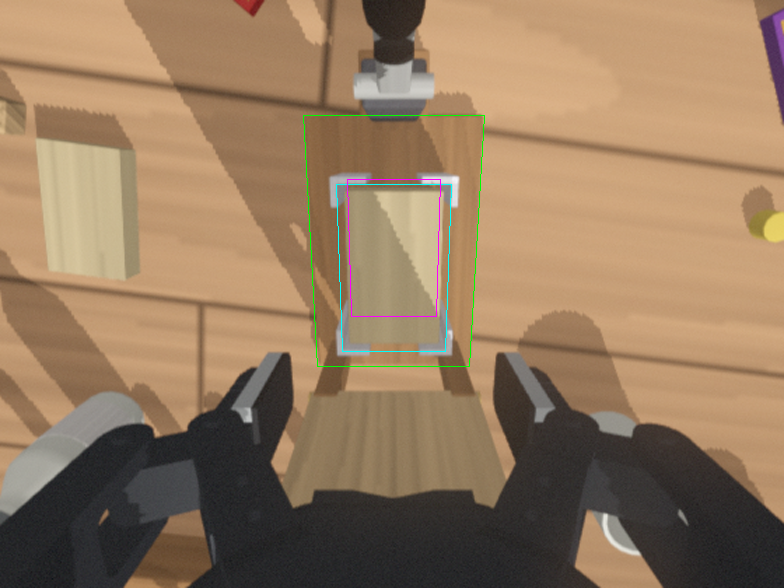

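View pics/s23.png

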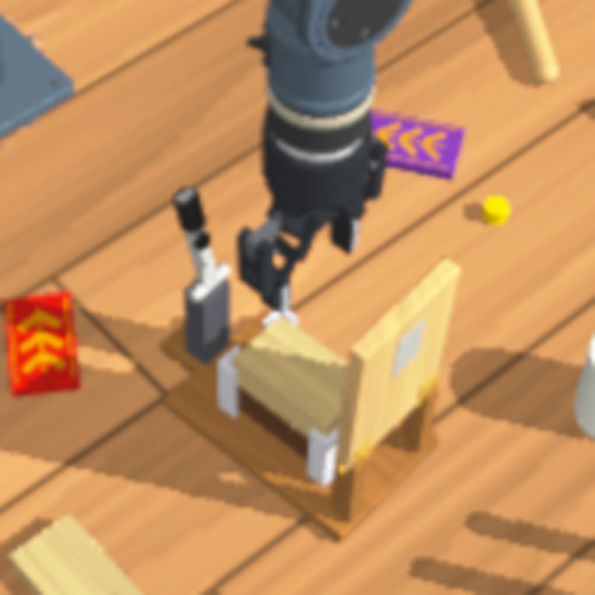

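Emit:
{"op": "step_arm", "data": {
  "series": [
    [0.0,[0,-0.03,0],0],
    [0.0,[0,-0.07,0],0],
    [0.0,[0,-0.1,0],0],
    [0.0,[0,-0.1,0],0],
    [0.0,[0,-0.1,0],0],
    [0.0,[0,-0.1,0],0],
    [0.0,[0,-0.1,0],0],
    [0.0,[0,-0.1,0],0]
  ],
  "force": 40
}}

```text
time: 28.85
tool_pos: [0.532, 0.0064, 0.274]
tool_rot: [0.706, -0.705, -0.046, 0.048]
ft_force: [0.2, 0.1, 0.3]
gripper_width: -0.0003
```

```bash
python3 -c "
from h import *
x,y,_=p2w([[.13,0,0]])[0]
goto(x,y,.275,7.6)
p,d,m,P=snap('wrist','w24')
for r in range(240,300,6): print(r,P[r,270:292:5].round(3).tolist())
p,d,m,P=snap('top')
A=np.array([[np.cos(PY),-np.sin(PY)],[np.sin(PY),np.cos(PY)]]); l=(P[...,:2]-PC)@A
k=(abs(l[...,0]-.09)<.04)&(abs(l[...,1])<.06)&(P[...,2]>.24)&(P[...,2]<.27); print(k.sum(),np.percentile(np.c_[l[k],P[k][:,2]],[2,50,98],axis=0).round(4))
"
```

```text
t 28.85 pos [0.532  0.0064 0.274 ] az 7.63 ydown [-0.003  0.    -1.   ] F [0.2 0.1 0.3] w -0.0003
shift [ 0.1302 -0.0014 -0.0003] twist 0.03
240 [[0.649, 0.006, 0.001], [0.648, 0.014, -0.0], [0.648, 0.022, -0.001], [0.646, 0.029, -0.0], [0.645, 0.037, -0.0]]
246 [[0.522, -0.0, 0.31], [0.522, 0.002, 0.309], [0.522, 0.005, 0.309], [0.521, 0.007, 0.309], [0.521, 0.009, 0.31]]
252 [[0.523, 0.0, 0.315], [0.522, 0.002, 0.316], [0.522, 0.005, 0.316], [0.522, 0.007, 0.316], [0.521, 0.009, 0.316]]
258 [[0.523, 0.0, 0.322], [0.522, 0.003, 0.321], [0.522, 0.005, 0.321], [0.522, 0.007, 0.321], [0.521, 0.009, 0.322]]
264 [[0.522, 0.001, 0.328], [0.522, 0.003, 0.328], [0.522, 0.005, 0.328], [0.522, 0.007, 0.327], [0.521, 0.009, 0.328]]
270 [[0.523, 0.001, 0.332], [0.522, 0.003, 0.333], [0.522, 0.005, 0.334], [0.522, 0.007, 0.332], [0.521, 0.009, 0.333]]
276 [[0.462, -0.003, 0.446], [0.522, 0.003, 0.339], [0.522, 0.005, 0.338], [0.522, 0.007, 0.337], [0.522, 0.009, 0.338]]
282 [[0.521, 0.001, 0.345], [0.523, 0.003, 0.341], [0.523, 0.005, 0.341], [0.523, 0.007, 0.341], [0.521, 0.008, 0.344]]
288 [[0
[... 527 characters left out ...]
                                ~~~~~~~~~~~~~^^^^^^^^^^^^^^^^^^^^^^^^^^^^^^^^^^^^^^^^
    return _quantile_unchecked(
        a, q, axis, out, overwrite_input, method, keepdims, weights)
    return _ureduce(a,
                    func=_quantile_ureduce_func,
    ...<5 lines>...
                    overwrite_input=overwrite_input,
                    method=method)
    r = func(a, **kwargs)
    result = _quantile(arr,
                       quantiles=q,
    ...<2 lines>...
                       out=out,
                       weights=wgt)
    slices_having_nans = np.isnan(arr[-1, ...])
                                  ~~~^^^^^^^^^
IndexError: index -1 is out of bounds for axis 0 with size 0
```

View pics/w24.png

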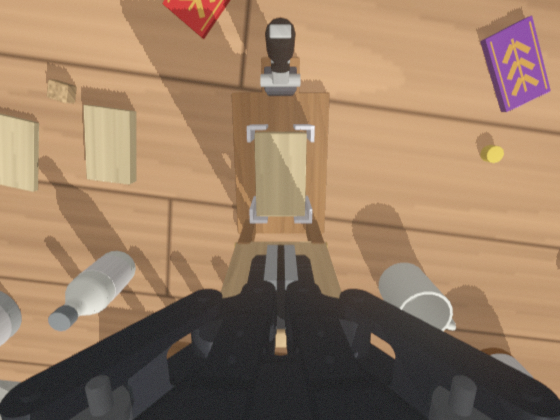

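Emit:
{"op": "step_arm", "data": {
  "series": [
    [0.0,[0.045,0,0],0],
    [0.0,[0.09,0,0],0],
    [0.0,[0.13,0,0],0],
    [0.0,[0.13,0,0],0],
    [0.0,[0.13,0,0],0]
  ]
}}

```text
time: 29.45
tool_pos: [0.662, 0.0237, 0.2721]
tool_rot: [0.706, -0.705, -0.045, 0.049]
ft_force: [-0.3, 0.2, 0.2]
gripper_width: 0.0002
```

```bash
cat >> h.py <<'E'
A=np.array([[np.cos(PY),-np.sin(PY)],[np.sin(PY),np.cos(PY)]])
def inpress():
    s=ctrl.sense(); print("t",round(s["time"],2),"press",((s["tool_pos"][:2]-PC)@A).round(4),"tip z",round(s["tool_pos"][2]+.034,4),"F",np.round(s["ft_force"],1))
E
python3 -c "
from h import *
inpress()
p,d,m,P=snap('wrist','w25')
l=(P[...,:2]-PC)@A
k=(abs(l[...,0]-.09)<.04)&(abs(l[...,1])<.05)&(P[...,2]>.24)&(P[...,2]<.27)
t=np.c_[l[k],P[k][:,2]]; print(len(t),np.percentile(t,[2,50,98],axis=0).round(4))
p,d,m,P=snap('scene'); cv2.imwrite('pics/s25.png',cv2.resize(p[110:280,230:400,::-1],None,fx=3.5,fy=3.5,interpolation=cv2.INTER_CUBIC))
"
```

```text
t 29.45 press [1.309e-01 1.000e-04] tip z 0.3061 F [-0.3  0.2  0.2]
4214 [[ 0.0819 -0.048   0.2419]
 [ 0.0886 -0.0008  0.2531]
 [ 0.0964  0.048   0.2546]]
```

View pics/s25.png

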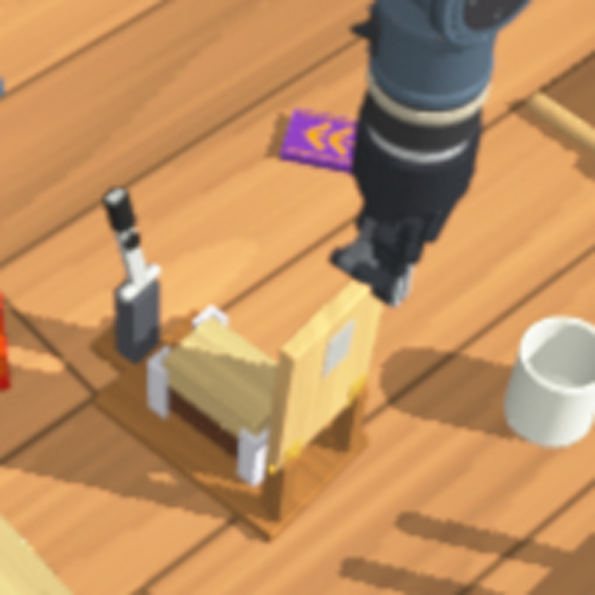

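View pics/w25.png

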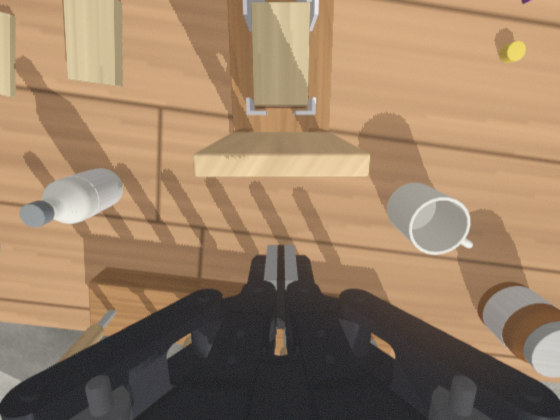

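Emit:
{"op": "step_arm", "data": {
  "series": [
    [0.0,[0,0.04,0],0],
    [0.0,[0,0.07,0],0],
    [0.0,[0,0.07,0],0],
    [0.0,[0,0.07,0],0]
  ]
}}

```text
time: 29.95
tool_pos: [0.6603, 0.0235, 0.2076]
tool_rot: [-0.706, 0.706, 0.047, -0.047]
ft_force: [-0.0, 0.4, 0.9]
gripper_width: 0.0001
```

```bash
python3 -c "
from h import *
inpress()
c0=np.array([.130,0])
for th in [90,75,60,45,30,15,5,0]:
  t=np.radians(th);u=np.array([-np.cos(t),np.sin(t)]);n=np.array([np.sin(t),np.cos(t)])
  c=np.array([.085,.094])+.135*u+.0075*n; print(th,(c+[.0105,0]).round(4))
"
```

```text
t 29.95 press [0.1292 0.0002] tip z 0.2416 F [-0.   0.4  0.9]
90 [0.103 0.229]
75 [0.0678 0.2263]
60 [0.0345 0.2147]
45 [0.0053 0.1948]
30 [-0.0177  0.168 ]
15 [-0.033   0.1362]
5 [-0.0383  0.1132]
0 [-0.0395  0.1015]
```

Emit:
{"op": "step_arm", "data": {
  "series": [
    [0.0,[-0.014,0.005,0],0],
    [0.0,[-0.026,0.01,0],0],
    [0.0,[-0.038,0.011,0],0],
    [0.0,[-0.05,0.012,0],0],
    [0.0,[-0.062,0.014,0],0],
    [0.0,[-0.073,0.017,0],0],
    [0.0,[-0.084,0.021,0],0],
    [0.0,[-0.095,0.025,0],0]
  ]
}}

```text
time: 30.75
tool_pos: [0.5709, 0.0107, 0.1876]
tool_rot: [-0.705, 0.706, 0.052, -0.042]
ft_force: [2.1, 0.7, 1.4]
gripper_width: -0.0002
```

```bash
python3 -c "
from h import *
inpress()
p,d,m,P=snap('scene'); inpress(); cv2.imwrite('pics/s26.png',cv2.resize(p[110:280,230:400,::-1],None,fx=3.5,fy=3.5,interpolation=cv2.INTER_CUBIC))
"
```

```text
t 30.75 press [ 0.0389 -0.0007] tip z 0.2216 F [2.1 0.7 1.4]
t 30.8 press [ 0.0366 -0.0005] tip z 0.2207 F [-1.2 -0.5  1.2]
```

View pics/s26.png

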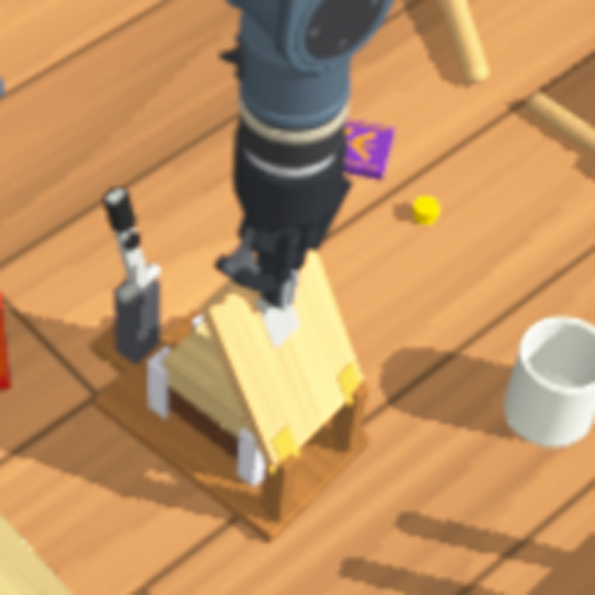

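Emit:
{"op": "step_arm", "data": {
  "series": [
    [0.0,[-0.01,0.009,0],0],
    [0.0,[-0.02,0.018,0],0],
    [0.0,[-0.03,0.027,0],0],
    [0.0,[-0.04,0.039,0],0],
    [0.0,[-0.052,0.053,0],0],
    [0.0,[-0.06,0.067,0],0],
    [0.0,[-0.067,0.082,0],0],
    [0.0,[-0.07,0.095,0],0],
    [0.0,[-0.072,0.105,0],0],
    [0.0,[-0.072,0.108,0],0]
  ]
}}

```text
time: 31.8
tool_pos: [0.4964, 0.0012, 0.0729]
tool_rot: [-0.705, 0.706, 0.047, -0.047]
ft_force: [0.2, -0.0, 1.1]
gripper_width: -0.0001
```

```bash
python3 -c "
from h import *
inpress()
p,d,m,P=snap('scene'); inpress(); cv2.imwrite('pics/s27.png',cv2.resize(p[110:280,230:400,::-1],None,fx=3.5,fy=3.5,interpolation=cv2.INTER_CUBIC))
p,d,m,P=snap('wrist','w27')
"
```

```text
t 31.8 press [-0.0362 -0.0002] tip z 0.1069 F [ 0.2 -0.   1.1]
t 31.85 press [-0.0364 -0.0001] tip z 0.1066 F [ 0.5 -0.2  0.2]
```

View pics/s27.png

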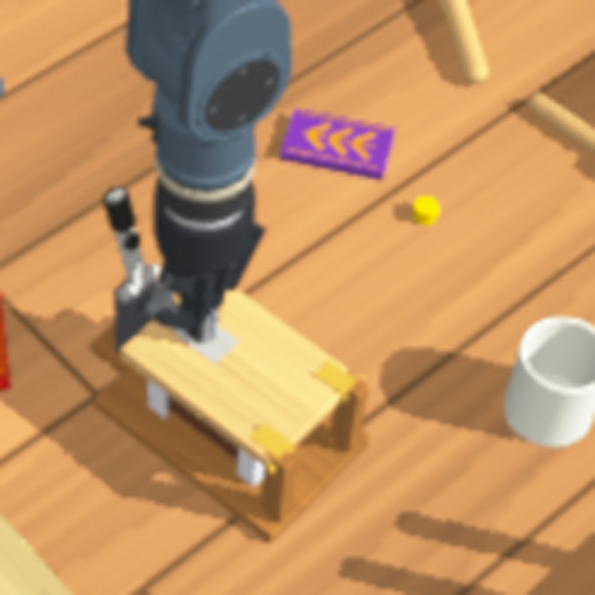

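View pics/w27.png

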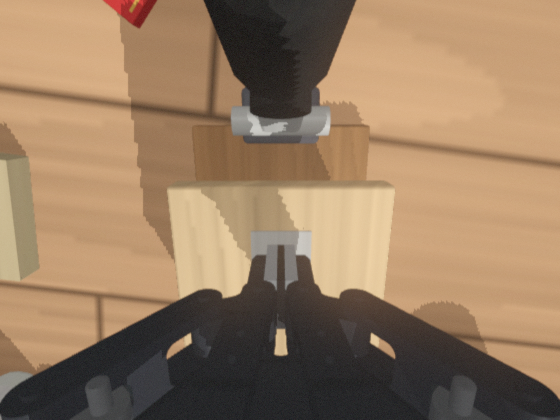

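Emit:
{"op": "step_arm", "data": {
  "series": [
    [0.0,[0,0.002,0],0],
    [0.0,[0,0.004,0],0],
    [0.0,[0,0.004,0],0]
  ]
}}

```text
time: 32.2
tool_pos: [0.4963, 0.0014, 0.0718]
tool_rot: [-0.705, 0.706, 0.047, -0.047]
ft_force: [-5.0, 0.2, 12.7]
gripper_width: 0.0
```

Emit:
{"op": "step_arm", "data": {
  "series": [
    [0.0,[0,0.001,0],0],
    [0.0,[0,0.002,0],0],
    [0.0,[0,0.002,0],0]
  ]
}}

```text
time: 32.5
tool_pos: [0.4964, 0.0014, 0.0718]
tool_rot: [-0.705, 0.706, 0.048, -0.046]
ft_force: [-8.4, 0.3, 20.0]
gripper_width: 0.0
```

```bash
python3 -c "
from h import *
inpress()
p,d,m,P=snap('wrist')
l=(P[...,:2]-PC)@A
for r in range(190,250,10): 
  print(r,l[r,210].round(3),P[r,210,2].round(4),l[r,350].round(3),P[r,350,2].round(4))
"
```

```text
t 32.5 press [-0.0362 -0.    ] tip z 0.1058 F [-8.4  0.3 20. ]
190 [-0.073 -0.034] 0.0997 [-0.073  0.033] 0.1021
200 [-0.068 -0.034] 0.101 [-0.068  0.033] 0.1014
210 [-0.063 -0.034] 0.101 [-0.063  0.033] 0.1012
220 [-0.058 -0.035] 0.1003 [-0.058  0.034] 0.1019
230 [-0.052 -0.035] 0.0996 [-0.053  0.034] 0.1016
240 [-0.047 -0.035] 0.1007 [-0.047  0.035] 0.1009
```

Emit:
{"op": "step_arm", "data": {
  "series": [
    [0.0,[0,-0.04,0],0],
    [0.0,[0,-0.09,0],0],
    [0.0,[0,-0.14,0],0],
    [0.0,[0,-0.175,0],0],
    [0.0,[-0.01,-0.18,0],0],
    [0.0,[-0.05,-0.18,0],0],
    [0.0,[-0.1,-0.18,0],0],
    [0.0,[-0.134,-0.18,0],0],
    [0.0,[-0.134,-0.18,0],0],
    [0.0,[-0.134,-0.18,0],0]
  ]
}}

```text
time: 33.55
tool_pos: [0.363, -0.0164, 0.2464]
tool_rot: [0.706, -0.706, -0.047, 0.047]
ft_force: [0.5, -0.3, -0.0]
gripper_width: 0.0001
```

```bash
python3 -c "
from h import *
inpress()
p,d,m,P=snap('scene','s28'); l=(P[...,:2]-PC)@A
k=(l[...,0]>-.16)&(l[...,0]<-.085)&(abs(l[...,1])<.02)&(P[...,2]>.12)&(P[...,2]<.225)
for z in np.arange(.125,.22,.01):
  kk=k&(abs(P[...,2]-z)<.005); print(round(z,3),kk.sum(),np.percentile(l[kk],[5,50,95],axis=0).round(3).tolist() if kk.sum() else '')
cv2.imwrite('pics/s28.png',cv2.resize(p[110:280,210:380,::-1],None,fx=3.5,fy=3.5,interpolation=cv2.INTER_CUBIC))
p,d,m,P=snap('top'); l=(P[...,:2]-PC)@A; k=(abs(l[...,0])<.07)&(abs(l[...,1])<.05)&(P[...,2]>.08)&(P[...,2]<.12); print('lid z',np.percentile(P[k][:,2],[5,50,95]))
for x in (-.07,-.03,.03,.07): print(x, np.median(P[k&(abs(l[...,0]-x)<.01)][:,2]))
"
```

```text
t 33.55 press [-0.1708  0.    ] tip z 0.2804 F [ 0.5 -0.3 -0. ]
0.125 20 [[-0.111, -0.011], [-0.105, -0.004], [-0.102, 0.013]]
0.135 15 [[-0.115, -0.011], [-0.108, -0.006], [-0.106, 0.004]]
0.145 19 [[-0.117, -0.011], [-0.11, -0.006], [-0.108, 0.003]]
0.155 14 [[-0.12, -0.011], [-0.111, -0.007], [-0.108, 0.003]]
0.165 24 [[-0.121, -0.011], [-0.114, -0.006], [-0.11, 0.003]]
0.175 8 [[-0.124, -0.012], [-0.115, -0.005], [-0.113, 0.0]]
0.185 23 [[-0.129, -0.013], [-0.117, -0.009], [-0.114, 0.001]]
0.195 23 [[-0.126, -0.012], [-0.119, -0.008], [-0.115, 0.005]]
0.205 38 [[-0.136, -0.011], [-0.127, -0.005], [-0.119, 0.003]]
0.215 0 
lid z [0.09782407 0.10123634 0.10465779]
-0.07 0.10108593861861637
-0.03 0.10162903247223226
0.03 0.10102935746710373
0.07 0.10191411524239188
```

View pics/s28.png

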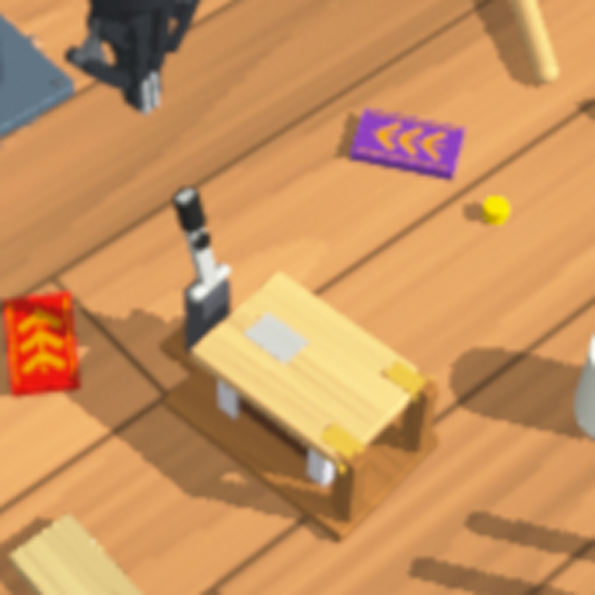

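Emit:
{"op": "step_arm", "data": {
  "series": [
    [0.0,[0,0.045,0],0],
    [0.0,[0,0.09,0],0],
    [0.0,[0,0.09,0],0],
    [0.0,[0,0.09,0],0],
    [0.0,[0.02,0.09,0],0],
    [0.0,[0.035,0.09,0],0],
    [0.0,[0.05,0.09,0],0],
    [0.0,[0.06,0.09,0],0],
    [0.0,[0.07,0.09,0],0],
    [0.0,[0.08,0.092,0],0],
    [0.0,[0.085,0.092,0],0]
  ]
}}

```text
time: 34.75
tool_pos: [0.4493, -0.0054, 0.1556]
tool_rot: [-0.705, 0.706, 0.048, -0.046]
ft_force: [-1.4, -1.8, 1.2]
gripper_width: 0.0003
```

```bash
python3 -c "
from h import *
p,d,m,P=snap('scene'); inpress()
cv2.imwrite('pics/s29.png',cv2.resize(p[110:280,210:380,::-1],None,fx=3.5,fy=3.5,interpolation=cv2.INTER_CUBIC))
"
```

```text
t 34.8 press [-0.0838 -0.0004] tip z 0.189 F [ 0.3 -0.5  1.1]
```

View pics/s29.png

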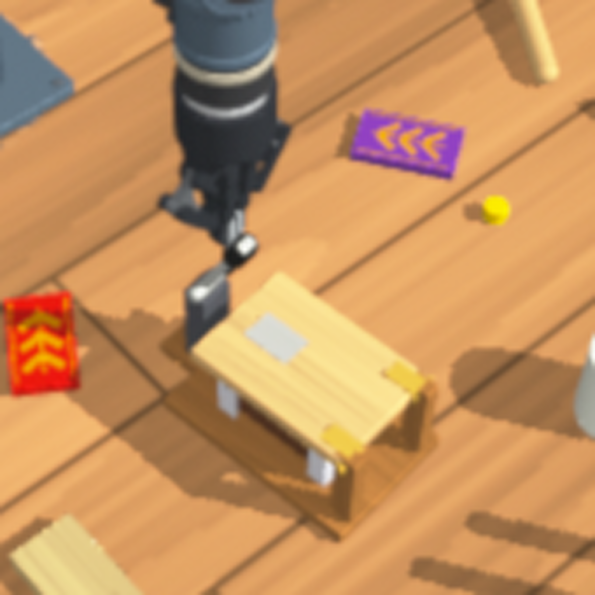

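Emit:
{"op": "step_arm", "data": {
  "series": [
    [0.0,[0.007,0.006,0],0],
    [0.0,[0.0135,0.012,0],0],
    [0.0,[0.021,0.019,0],0],
    [0.0,[0.028,0.026,0],0],
    [0.0,[0.033,0.034,0],0],
    [0.0,[0.038,0.043,0],0],
    [0.0,[0.041,0.051,0],0],
    [0.0,[0.042,0.056,0],0],
    [0.0,[0.042,0.058,0],0],
    [0.0,[0.042,0.058,0],0]
  ]
}}

```text
time: 35.8
tool_pos: [0.4885, 0.0004, 0.0961]
tool_rot: [-0.706, 0.706, 0.046, -0.048]
ft_force: [-0.1, 0.6, 0.0]
gripper_width: 0.0001
```

```bash
python3 -c "
from h import *
p,d,m,P=snap('scene'); inpress()
cv2.imwrite('pics/s30.png',cv2.resize(p[110:280,210:380,::-1],None,fx=3.5,fy=3.5,interpolation=cv2.INTER_CUBIC))
"
```

```text
t 35.85 press [-0.0444  0.0001] tip z 0.1302 F [ 1.1 -0.3 -0.5]
```

View pics/s30.png

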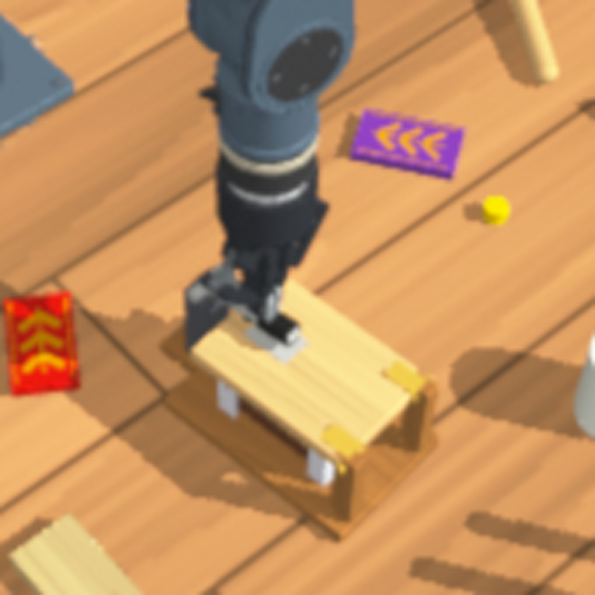

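Emit:
{"op": "step_arm", "data": {
  "series": [
    [0.0,[0.006,0.001,0],0],
    [0.0,[0.012,0.002,0],0],
    [0.0,[0.012,0.004,0],0],
    [0.0,[0.012,0.005,0],0]
  ]
}}

```text
time: 36.25
tool_pos: [0.5023, 0.002, 0.092]
tool_rot: [-0.706, 0.706, 0.048, -0.046]
ft_force: [1.2, 0.2, 1.8]
gripper_width: 0.0001
```

Emit:
{"op": "step_arm", "data": {
  "series": [
    [0.0,[0,0.001,0],0],
    [0.0,[0,0.002,0],0],
    [0.0,[0,0.002,0],0]
  ]
}}

```text
time: 36.55
tool_pos: [0.5013, 0.002, 0.0898]
tool_rot: [-0.706, 0.706, 0.047, -0.047]
ft_force: [0.8, -0.7, 1.8]
gripper_width: -0.0001
```

Emit:
{"op": "step_arm", "data": {
  "series": [
    [0.0,[0,0.001,0],0],
    [0.0,[0,0.002,0],0],
    [0.0,[0,0.002,0],0]
  ]
}}

```text
time: 36.85
tool_pos: [0.5013, 0.002, 0.0879]
tool_rot: [-0.706, 0.706, 0.047, -0.047]
ft_force: [1.4, 0.3, 2.4]
gripper_width: 0.0002
```

Emit:
{"op": "step_arm", "data": {
  "series": [
    [0.0,[0,0.001,0],0],
    [0.0,[0,0.002,0],0],
    [0.0,[0,0.002,0],0]
  ]
}}

```text
time: 37.15
tool_pos: [0.5013, 0.002, 0.0878]
tool_rot: [-0.705, 0.706, 0.048, -0.047]
ft_force: [-2.2, 0.5, 9.4]
gripper_width: -0.0001
```

```bash
python3 -c "
from h import *
p,d,m,P=snap('scene'); inpress()
p,d,m,P=snap('wrist','w31')
"
```

```text
t 37.2 press [-0.0312 -0.    ] tip z 0.1217 F [-1.5  0.6  9.4]
```

View pics/w31.png

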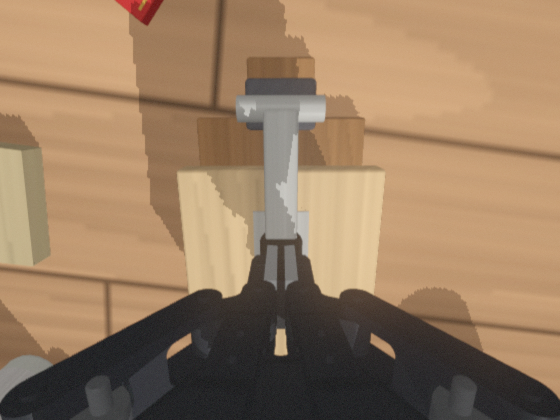

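Emit:
{"op": "step_arm", "data": {
  "series": [
    [0.0,[0,0.001,0],0],
    [0.0,[0,0.003,0],0],
    [0.0,[0,0.003,0],0]
  ]
}}

```text
time: 37.55
tool_pos: [0.5014, 0.002, 0.0875]
tool_rot: [-0.705, 0.706, 0.048, -0.046]
ft_force: [-5.4, 0.1, 20.0]
gripper_width: -0.0003
```

Emit:
{"op": "step_arm", "data": {
  "series": [
    [0.0,[0,-0.02,0],0],
    [0.0,[0,-0.06,0],0],
    [0.0,[0,-0.11,0],0],
    [0.0,[0,-0.16,0],0],
    [0.0,[-0.05,-0.19,0],0],
    [0.0,[-0.1,-0.19,0],0],
    [0.0,[-0.15,-0.19,0],0],
    [0.0,[-0.18,-0.19,0],0],
    [0.0,[-0.18,-0.19,0],0],
    [0.0,[-0.18,-0.19,0],0]
  ]
}}

```text
time: 38.55
tool_pos: [0.3222, -0.0218, 0.2724]
tool_rot: [-0.706, 0.706, 0.047, -0.047]
ft_force: [-0.0, 0.3, 0.4]
gripper_width: 0.0004
```

```bash
python3 -c "
from h import *
p,d,m,P=snap('scene'); inpress()
cv2.imwrite('pics/s32.png',cv2.resize(p[110:280,210:380,::-1],None,fx=3.5,fy=3.5,interpolation=cv2.INTER_CUBIC))
for nm in ('scene','top'):
  p,d,m,P=snap(nm,'f_'+nm); l=(P[...,:2]-PC)@A
  for x in np.arange(-.11,.1,.015):
    k=(abs(l[...,0]-x)<.008)&(P[...,2]>.07); a=k&(abs(l[...,1])<.006); b=k&(abs(l[...,1])>.02)&(abs(l[...,1])<.05)
    print(nm,round(x,3),np.median(P[a][:,2]).round(4) if a.sum() else None,np.median(P[b][:,2]).round(4) if b.sum() else None)
"
```

```text
t 38.6 press [-2.114e-01 -1.000e-04] tip z 0.3062 F [ 0.2  0.1 -0.8]
scene -0.11 0.1159 0.1025
scene -0.095 0.1164 0.1078
scene -0.08 0.1182 0.1017
scene -0.065 0.1185 0.1021
scene -0.05 0.1184 0.1024
scene -0.035 0.1229 0.1017
scene -0.02 0.1212 0.1014
scene -0.005 0.1028 0.1017
scene 0.01 0.102 0.1019
scene 0.025 0.1019 0.1019
scene 0.04 0.1009 0.1021
scene 0.055 0.1034 0.1023
scene 0.07 0.1006 0.1029
scene 0.085 0.0994 0.1021
scene 0.1 None 0.0924
top -0.11 0.1107 0.1144
top -0.095 0.1162 None
top -0.08 0.116 0.1008
top -0.065 0.1172 0.1008
top -0.05 0.1169 0.1008
top -0.035 0.122 0.1011
top -0.02 0.1217 0.1012
top -0.005 0.102 0.101
top 0.01 0.1018 0.1007
top 0.025 0.1002 0.1012
top 0.04 0.1013 0.1012
top 0.055 0.1011 0.1016
top 0.07 0.1012 0.1026
top 0.085 0.101 0.1022
top 0.1 None 0.103
```

View pics/s32.png

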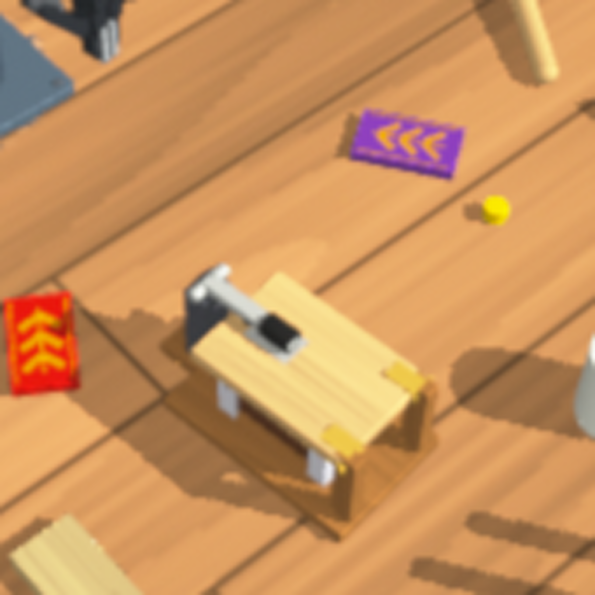

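View pics/f_scene.png

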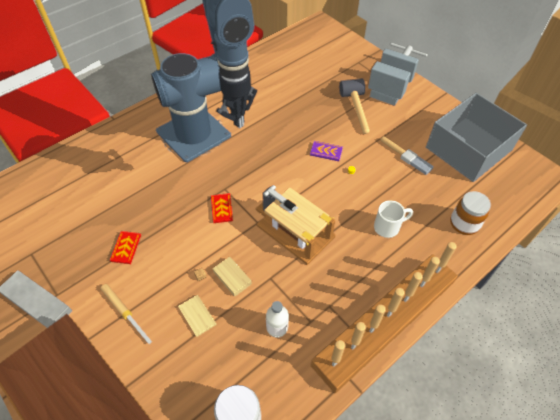

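```bash
python3 -c "
from h import *
print(ctrl.job_done())"
```

```text
the job is handed in; nothing more can be done
None
```

The press is loaded, shut and held down, and I handed the job in at about 39 s of the 210 s allowed.

- **Stack:** I found three real plaques on the bench and left the red and purple look-alikes alone. I stacked all three flat between the corner angles. Three plaques need the 34 mm board, so I laid that one on top.
- **Closing:** I shut the lid fully, and only then swung the hold-down arm all the way down over it.

**Last checks**
- The stack top read about 84 mm above the bench, against 86.5 mm for the underside of the shut lid. By the stated thicknesses the stack is 70 mm, which leaves 1.5 mm of slack.
- The lid reads level at 101–102 mm along its whole length.
- The hold-down arm is level. It stopped moving when I pushed it with about 20 N.
- The last picture shows the tools and other bench items standing where they were, and the gripper clear of everything.

**One reading that disagreed:** the fingertips were 30–36 mm higher than the reported TCP height. My first grip therefore closed above the plaque without touching it, and I corrected the heights from the camera depth after that.

I saw no grip slip and no knocked piece.

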